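# Clamp a drilled plate against its stops with a click-torque star wheel

## Task

Slide the drilled aluminium plate on the fixture's bed until it sits flush against both steel stops. Then clamp it there: turn the star wheel clockwise (seen from above) until its foot bears on the plate and the wheel's torque clutch slips and clicks at least once, and leave off before it has clicked more than four times. Leave the other things on the bench alone.

Things in the scene. Friction and masses are not known exactly. Their poses are not given: they have to be found in the camera images.
- fixture: Grey clamping fixture fixed on the bench (place and yaw vary). Origin: underside of its bed, at bench height. Bed from x -130 to +120, y -120 to +120 mm, top at z 20 mm. Two steel stops, 13 mm high, stand on it: rear stop face is the plane x = +80 mm (y -95 to +25), side stop face the plane y = +75 mm (x -90 to +30).
- post_top (a point): Top of the fixture's blue post, 95 mm above the bench, at fixture x +103, y +98 mm, beyond the corner of the stops; the post is 30 mm square. A 30 mm wide blue arm runs from it diagonally inward, from 69 to 95 mm above the bench, to a 44 mm round boss on the clamp's upright axis at fixture x +50, y +45 mm.
- plate: Loose aluminium plate with dark holes (marks only), 150 (x) x 140 (y) x 15 mm, about 0.8 kg, lying on the bed 14 to 35 mm short of each stop, turned up to 0.1 rad. Origin: centre of its underside. Flush against both stops its origin is at fixture x +5, y +5 mm, axes parallel to the fixture's: push it to fixture +x and +y. It slides with about 3 to 7 N.
- spindle (a joint): Turn of the clamp's threaded spindle (yellow pointer on top of the hub), rad, growing clockwise seen from above; starts between 0 and 2. The foot comes down 3 mm per rad and meets the plate at about 3.5 rad; the spindle stalls by about 3.8. Needs about 0.12 N m to turn and stays where it is left.
- clutch (a joint): Slip of the star wheel past the spindle, rad, growing clockwise; 0 at the start and while the spindle turns freely. Once the foot bears on the plate, at about 0.25 N m on the wheel, the sprung clutch snaps over to 0.785, 1.57, ... : 8 clicks a turn, four clicks are 3.14. Seen as the white marks on the hub passing the yellow pointer.
- wheel_hub (a point): Centre of the star wheel on the clamp axis, mid-height of the spokes, 123 mm above the bench. Black hub 42 mm across, 108 to 134 mm above the bench, stub and yellow pointer on top up to 141 mm. Three level spokes 12 mm thick, 120 degrees apart, reach 68 mm from the axis, open between them: a fingertip held down there can push a spoke round. 22 mm free below the spokes.
- red_spoke (a point): Outer end of the one red spoke (the other two are black), 68 mm from the clamp axis, 123 mm above the bench; it turns with the wheel.
- foot: Round brass clamp foot of 24 mm diameter under the end of the arm; origin at the centre of its underside. It starts 4.5 to 10.5 mm above the height of the plate's top.
- spanner: Loose steel spanner, 150 mm long, beside the fixture's +y edge. Bystander.
- plug_gauge: Loose brass plug gauge, 28 mm diameter, 45 mm high, upright beside the fixture's -y edge. Bystander; origin under its centre.
- spray_bottle: White bottle with blue cap, 68 mm diameter, 170 mm high. Bystander.
- mallet: Hammer, 240 mm long, lying on the bench. Bystander.
- block: Small aluminium block 70 x 50 x 30 mm. Bystander.
- bolt_bin: Blue open bin 120 x 90 x 50 mm. Bystander.
- cup: Steel cup, 72 mm diameter, 80 mm high. Bystander.
Mind the look-alikes: they are no part of the job. Of the things that look like the plate, the smallest one is meant.

How it is judged:
By the outcome, as a careful person would: the job done as asked, in the order asked, and still so for the second after the job is handed in, with the robot touching nothing.
It also fails if it takes over 69 s, if anything falls off the work surface, if the arm or the gripper's body presses on something with over 40 N, if the wrist force passes 120 N, or if a joint passes its speed limit or range.

## Robot

A 6-joint arm with a two-finger parallel gripper is mounted at the origin on the work surface. World frame = base frame: x ahead of the robot, y to its left, z up, the work surface at z = 0. Lengths are in m, angles in degrees, forces in N, time in s.
With the tool pointing down it reaches from about 0.35 to 0.875 m from the base axis. Payload 4.2 kg.
Tool frame: the origin (TCP) lies at the very end of the fingers, on their centre line; the grasp point (between the pads) lies 19 mm behind it (r.hold_point_z is the distance from the TCP to the grasp point, in m); z points along the fingers, y is the direction in which the jaws open and shut (so a half turn about z gives the same grasp; the last joint's range is limited). The gripper opens to 87 mm and grips with 3 to 60 N. Pads are 19 mm wide; open, the fingers measure 117 mm over their backs; the gripper's body (75 mm by 190 mm) begins 51 mm behind the grasp point.
Start: joints at [82.197, 22.042, 0.453, 0, -68.411, -14.817], TCP at [0.24, 0.577, 0.191] pointing down, gripper open.
Joint ranges: [-179.83, 179.83], [-69.29, 118.12], [-61.27, 80.66], [-181.25, 117.63], [-171.15, -9.14], [-177.46, 177.46]. Speed limits (degrees/s): [159.86, 159.86, 180, 180, 180, 180].

## Interface

Orientations are given as a 3x3 rotation matrix whose columns are the frame's x, y, z axes.
In Python, from station import r, cams, ticket gives the robot as it stands.
- The arm moves only by the tool drive_tool, never from a script. Its argument "deltas" is a list of rows, each an object of numbers: "dx", "dy", "dz": the shift along the tool's x, y, z in m; "wx", "wy", "wz": the turn, a rotation vector about the tool's x, y, z in degrees. A call has 1 to 20 rows; each row is the pose to reach, as a shift and turn from the pose commanded when the call began, along the tool's axes at that moment; what a row does not reach only later rows make up. A row lasts 1/10 s, in which the tool goes at most 50 mm and 8.59 degrees, less where a joint would pass 70% of its speed; a pose out of reach is approached as far as the arm can. A call with a gripper value outside its range is refused whole. "gripper" is the opening, from 0 (shut) to 1 (fully open), set as the call begins (left out, the last holds). The fingers move at their own pace and stop on an object; the grip force is fixed at half the most. Time passes only in rows, so rows that repeat a pose let the fingers close. It gives the time, the measured TCP pose, the force and the opening at its end, in the units of the state.
- r.sense(): the state, without advancing time (a new reading comes with each control period).
- cams.capture(name): name is "scene" or "top" or "wrist"; returns the picture (480x640x3 uint8, red, green, blue); there is no depth.
- cams.camera_model(name): a dict with "intrinsics" (3x3 intrinsics, pixels), "extrinsics" (4x4, takes a point from world to camera coordinates); the wrist camera has in their place "T_tool_cam" (4x4, takes a point from camera to tool coordinates, whose origin is the TCP and whose axes are the flange's). Camera axes: x right, y down, z forward; pixel columns grow to the right and rows downward; lengths in m; the calibration is good to about 2 mm. The wrist camera is an equidistant fisheye: a pixel r from the principal point sees the ray r / f radians off the axis. A picture is of the moment at which its call begins: read the wrist's pose just before it. camera_model takes no time and is no camera call.
- ticket.finish_job(): hands the job in, once; it reports no verdict.
The state is a dict: "time_s": time; "joints": joint angles; "joint_velocities": joint speeds; "effort": joint torques, N m; "tcp_pos": TCP position; "ee_rot": TCP orientation; "wrist_force": force on the tool from outside, world axes, zero at the start; "moment": the same for the moment, N m; "gripper_width": opening from 0.0 (shut) to 1.0 (fully open).
Only numpy, scipy, OpenCV 4.12 (cv2) and the standard library are available. Lean on these libraries where they do the work, as an engineer would, in place of code of your own. Each camera call takes 0.05 s, during which the arm holds its last target.

## Working session

There is one attempt and no reset: what is moved stays moved. The work goes in short steps, Python scripts to look and compute and a tool call to move; the robot and the scene stay as the last step left them, time stands still between calls to the robot, and variables do not carry over. Pictures are saved under pics/ and viewed, and the job is handed in when it is done.

Besides the shell and the picture viewer there is one more tool, called after ">>>" as name([rows], argument=value, ...), one row to a line, values as JSON. drive_tool: Moves the arm, as the interface text tells. Its arguments: {"type":"object","properties":{"deltas":{"type":"array","items":{"type":"object","properties":{"dx":{"type":"number"},"dy":{"type":"number"},"dz":{"type":"number"},"wx":{"type":"number"},"wy":{"type":"number"},"wz":{"type":"number"}}}},"gripper":{"type":"number"}},"required":["deltas"]}

```bash
mkdir -p pics
python3 - <<'E'
from station import r,cams,ticket
import cv2,numpy as np
np.set_printoptions(precision=4,suppress=True)
for n in ["scene","top","wrist"]:
    im=cams.capture(n); cv2.imwrite(f"pics/{n}0.png",im[:,:,::-1])
    m=cams.camera_model(n)
    for k,v in m.items(): print(n,k,v)
s=r.sense()
for k,v in s.items(): print(k,v)
E
ls
```

```text
scene intrinsics [[528.8628   0.     317.6388]
 [  0.     528.8628 250.2925]
 [  0.       0.       1.    ]]
scene extrinsics [[ 0.7667  0.6417 -0.0173 -0.3461]
 [ 0.4397 -0.5446 -0.7142 -0.1335]
 [-0.4678  0.54   -0.6997  1.5319]
 [ 0.      0.      0.      1.    ]]
top intrinsics [[456.5986   0.     317.2961]
 [  0.     456.5986 237.6525]
 [  0.       0.       1.    ]]
top extrinsics [[-0.0175 -0.9994 -0.0288  0.0232]
 [-0.9954  0.0202 -0.094   0.4789]
 [ 0.0946  0.0271 -0.9952  1.081 ]
 [ 0.      0.      0.      1.    ]]
wrist intrinsics [[371.6483   0.     313.4826]
 [  0.     371.6483 236.3667]
 [  0.       0.       1.    ]]
wrist T_tool_cam [[-0.0012 -0.9529 -0.3032  0.0832]
 [ 1.     -0.0011 -0.0005 -0.0013]
 [ 0.0001 -0.3032  0.9529 -0.1955]
 [ 0.      0.      0.      1.    ]]
time_s 0.15
joints [ 82.1952  22.0808   0.3973  -0.0195 -68.4104 -14.8171]
joint_velocities [-0.0171 -0.1743  0.2428  0.0988  0.0379  0.1408]
effort [  0.0009 -39.1052  18.7587   4.2223   0.0124  -0.0001]
tcp_pos [0.2402 0.5765 0.1897]
ee_rot [[ 0.923  -0.3848 -0.0005]
 [-0.3848 -0.923  -0.0016]
 [ 0.0001  0.0017 -1.    ]]
wrist_force [ 0.4187 -0.7956 -0.3292]
moment [ 0.031  -0.0288  0.0027]
gripper_width 0.9999937716260207
pics
```

View pics/top0.png

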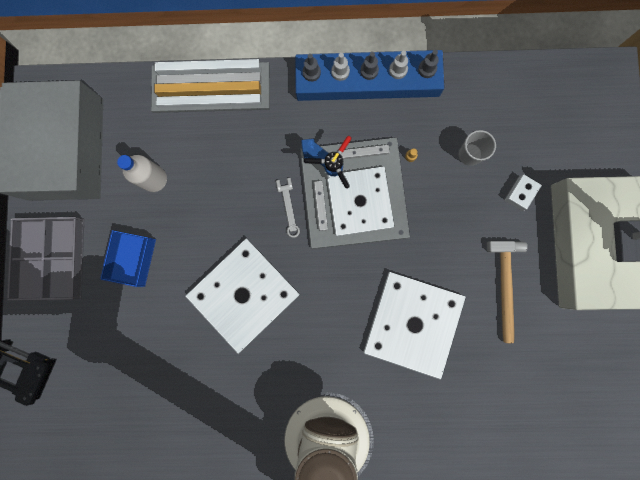

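View pics/scene0.png

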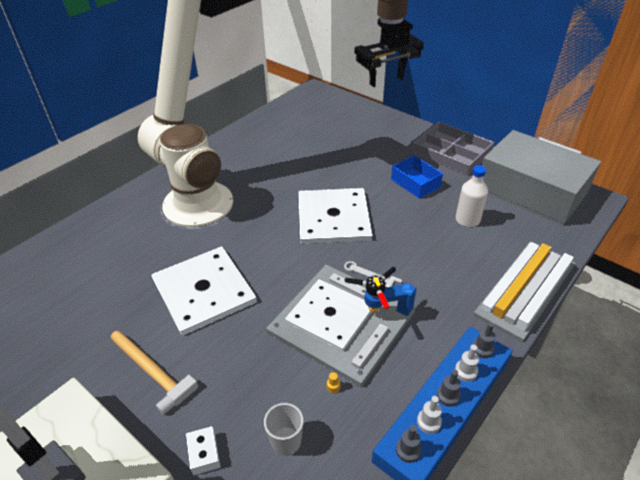

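View pics/wrist0.png

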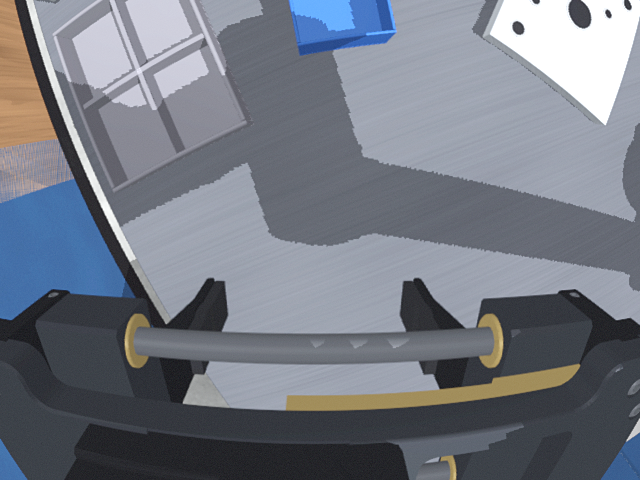

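The top view shows the fixture at about (355,192) px with the plate on it. The post is at the upper left (312,147), and the rear stop runs along the top. The two larger plates are the look-alikes. I'll zoom in on the fixture.

```bash
cat > h.py <<'E'
from station import r,cams,ticket
import cv2,numpy as np
np.set_printoptions(precision=4,suppress=True)
def ray(n,px):
    m=cams.camera_model(n);K=m["intrinsics"];E=np.array(m["extrinsics"])
    d=np.linalg.inv(K)@np.array([px[0],px[1],1.])
    R=E[:3,:3];c=-R.T@E[:3,3];return c,R.T@d
def onz(n,px,z):
    c,d=ray(n,px);return c+d*(z-c[2])/d[2]
def proj(n,p):
    m=cams.camera_model(n);K=m["intrinsics"];E=np.array(m["extrinsics"])
    q=K@(E[:3,:3]@np.asarray(p)+E[:3,3]);return q[:2]/q[2]
E
python3 - <<'E'
import cv2
a=cv2.imread("pics/top0.png")[125:255,270:430]; cv2.imwrite("pics/topz.png",cv2.resize(a,None,fx=4.6,fy=4.6,interpolation=cv2.INTER_CUBIC))
a=cv2.imread("pics/scene0.png")[250:400,255:430]; cv2.imwrite("pics/scenez.png",cv2.resize(a,None,fx=4,fy=4,interpolation=cv2.INTER_CUBIC))
E
```

```text
(no output)
```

View pics/topz.png

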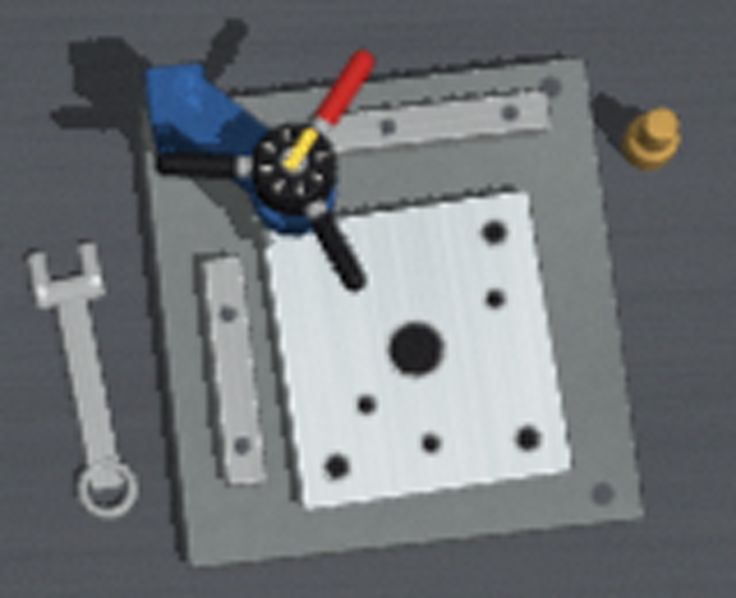

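View pics/scenez.png

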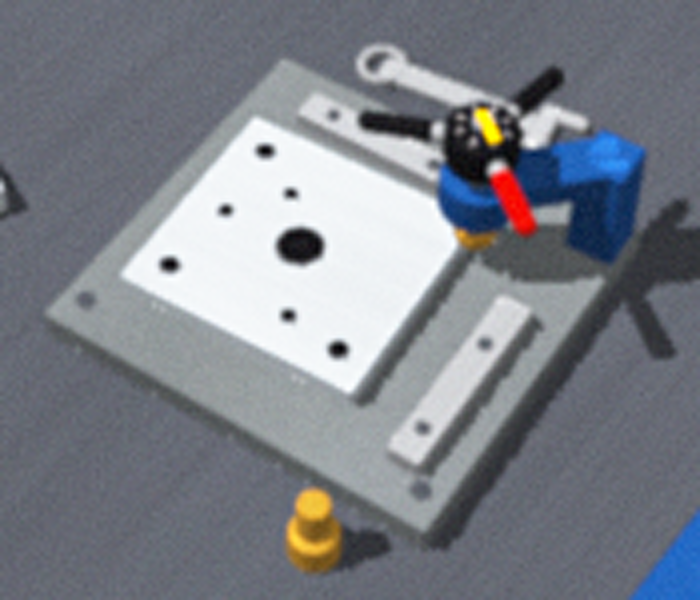

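The zooms show three clear bed corners in the top zoom at (583,58), (643,515) and (192,565). The plate's corners are at (525,190), (572,467) and (305,508), and the red spoke points up and to the right. I'll turn these into positions.

```bash
cat > fix.py <<'E'
from h import *
def up(p): return ((p[0]+.5)/4.6+270-.5,(p[1]+.5)/4.6+125-.5)
A=[onz("top",up(p),0.020) for p in [(583,58),(643,515),(192,565)]]
# fixture coords of these corners: (+120,-120), (-130,-120), (-130,+120)
F=np.array([(.12,-.12),(-.13,-.12),(-.13,.12)]);W=np.array(A)[:,:2]
fm,wm=F.mean(0),W.mean(0)
H=(F-fm).T@(W-wm);yaw=np.arctan2(H[0,1]-H[1,0],H[0,0]+H[1,1])
def R2(a):return np.array([[np.cos(a),-np.sin(a)],[np.sin(a),np.cos(a)]])
R=R2(yaw);O=wm-R@fm
E
python3 - <<'E'
from fix import *
print("yaw",np.degrees(yaw),"O",O,"sizes",np.linalg.norm(W[0]-W[1]),np.linalg.norm(W[1]-W[2]))
print("resid",(W-(F@R.T+O))*1e3)
tofix=lambda p:R.T@(np.array(p)[:2]-O)
for nm,p,z in [("hub",(294,165),.141),("redtip",(365,60),.123),("blk1",(162,165),.123),("blk2",(355,285),.123),("post",(175,85),.095),("rstopTL",(548,93),.033),("rstopBR",(548,128),.033),("side TR",(240,256),.033),("side BR",(265,480),.033)]:
    w=onz("top",up(p),z);print(nm,w,tofix(w)*1e3)
P=[onz("top",up(p),.035)[:2] for p in [(525,190),(572,467),(305,508)]]
print("plate",[tofix(p)*1e3 for p in P],np.linalg.norm(P[0]-P[1]),np.linalg.norm(P[1]-P[2]))
a=P[0]-P[1];b=P[2]-P[1];print("plate yaw",np.degrees(np.arctan2(a[1],a[0])),np.degrees(np.arctan2(-b[0],b[1])), "c",tofix((P[0]+P[2])/2)*1e3)
# plate mask
im=cv2.imread("pics/top0.png");m=(im.min(2)>195).astype(np.uint8)
m[:, :322]=0;m[:160]=0;m[245:]=0;m[:,400:]=0
m=cv2.morphologyEx(m,cv2.MORPH_CLOSE,np.ones((9,9)))
c=max(cv2.findContours(m,0,1)[0],key=cv2.contourArea)
q=np.array([onz("top",p[0],.035)[:2] for p in c])
rr=cv2.minAreaRect((q*1e3).astype(np.float32));print(rr,tofix(np.array(rr[0])/1e3)*1e3)
# scene checks
us=lambda p:((p[0]+.5)/4+255-.5,(p[1]+.5)/4+250-.5)
for nm,p,z in [("bedB",(427,535),.02),("bedL",(47,315),.02),("bedT",(285,60),.02),("plB",(350,393),.035),("plL",(122,275),.035),("plT",(255,118),.035),("hub",(487,120),.141)]:
    w=onz("scene",us(p),z);print("scene",nm,w,tofix(w)*1e3)
E
```

```text
yaw 5.254072175067009 O [ 0.5954 -0.0771] sizes 0.24742704829933804 0.23789965994675139
resid [[-1.8482  0.7632]
 [ 0.7456  0.6566]
 [ 1.1026 -1.4198]]
hub [ 0.6371 -0.0276  0.141 ] [46.0728 45.5121]
redtip [ 0.6932 -0.0634  0.123 ] [98.661   4.6867]
blk1 [0.6435 0.0363 0.123 ] [ 58.3253 108.511 ]
blk2 [ 0.5821 -0.0559  0.123 ] [-11.2354  22.3068]
post [0.6918 0.0306 0.095 ] [105.8985  98.4359]
rstopTL [ 0.7014 -0.1638  0.033 ] [ 97.6594 -96.0479]
rstopBR [ 0.6825 -0.1632  0.033 ] [ 78.8901 -93.7107]
side TR [0.6177 0.0006 0.033 ] [29.4036 75.3021]
side BR [ 0.4987 -0.0103  0.033 ] [-90.1002  75.4031]
plate [array([ 46.7109, -77.3223]), array([-101.4545,  -83.4878]), array([-107.2062,   56.3958])] 0.1482936817625448 0.14000174567096244
plate yaw 7.636913601528917 7.608584187122329 c [-30.2476 -10.4633]
((565.7811889648438, -90.53226470947266), (148.35646057128906, 138.37916564941406), 7.3079118728637695) [-30.6808 -10.6716]
scene bedB [ 0.7237 -0.1857  0.02  ] [ 117.8951 -119.9511]
scene bedL [ 0.4762 -0.2077  0.02  ] [-130.63   -119.1688]
scene bedT [0.4541 0.0294 0.02  ] [-130.9066  119.0014]
scene plB [ 0.646  -0.1504  0.035 ] [ 43.7096 -77.647 ]
scene plL [ 0.4984 -0.1685  0.035 ] [-104.9536  -82.1304]
scene plT [ 0.48   -0.0304  0.035 ] [-110.6266   57.0633]
scene hub [ 0.6398 -0.0276  0.141 ] [48.7839 45.2487]
```

Both cameras agree to about 3 mm: fixture at about (0.596, -0.077) with yaw 5.2°, plate short by about 36 mm in x and 15.5 mm in y, and turned +2.4°. The pointer is aligned with the red spoke, so the slip is 0. Next I work out the approach for the +x push, with the fingers part-open so both contacts lie inside the stop's span.

```bash
cat >> fix.py <<'E'
from scipy.spatial.transform import Rotation as Ro
def todelta(fx,fy,z,yawrel):
    """fixture mm -> delta in tool axes from measured pose; yawrel deg of tool x in fixture"""
    s=r.sense();Rm=np.array(s["ee_rot"]);p=np.array(s["tcp_pos"])
    w=np.r_[R@np.array([fx,fy])/1e3+O,z/1e3]
    a=yaw+np.radians(yawrel);T=np.array([[np.cos(a),np.sin(a),0],[np.sin(a),-np.cos(a),0],[0,0,-1]])
    d=Rm.T@(w-p);rv=np.degrees(Ro.from_matrix(Rm.T@T).as_rotvec())
    print("target",w,"d",d,"rot",rv)
def st():
    s=r.sense();Rm=np.array(s["ee_rot"]);p=np.array(s["tcp_pos"])
    print("t",s["time_s"],"fix mm",R.T@(p[:2]-O)*1e3,"z",p[2]*1e3,"yawrel",np.degrees(np.arctan2(Rm[1,0],Rm[0,0])-yaw),"F",R.T@np.array(s["wrist_force"])[:2],s["wrist_force"][2],"M",s["moment"],"j",s["joints"],"g",s["gripper_width"])
E
python3 -c "
from fix import *
todelta(-128,-22,150,0);st()"
```

```text
target [ 0.4699 -0.1107  0.15  ] d [0.4764 0.5458 0.0407] rot [  0.0951   0.0168 -27.8832]
t 0.15 fix mm [-293.8165  683.3256] z 189.70896733486634 yawrel -27.883218500487384 F [ 0.3441 -0.8306] -0.3291517595421422 M [ 0.031  -0.0288  0.0027] j [ 82.1952  22.0808   0.3973  -0.0195 -68.4104 -14.8171] g 0.9999937716260207
```

>>> drive_tool([
  {"dx": 0.476,"dy": 0.546,"dz": 0.0,"wz": -27.9},
  {"dx": 0.476,"dy": 0.546,"dz": 0.0,"wz": -27.9},
  {"dx": 0.476,"dy": 0.546,"dz": 0.0,"wz": -27.9},
  {"dx": 0.476,"dy": 0.546,"dz": 0.0,"wz": -27.9},
  {"dx": 0.476,"dy": 0.546,"dz": 0.0,"wz": -27.9},
  {"dx": 0.476,"dy": 0.546,"dz": 0.0,"wz": -27.9},
  {"dx": 0.476,"dy": 0.546,"dz": 0.0,"wz": -27.9},
  {"dx": 0.476,"dy": 0.546,"dz": 0.0,"wz": -27.9},
  {"dx": 0.476,"dy": 0.546,"dz": 0.0,"wz": -27.9},
  {"dx": 0.476,"dy": 0.546,"dz": 0.0,"wz": -27.9},
  {"dx": 0.476,"dy": 0.546,"dz": 0.0,"wz": -27.9},
  {"dx": 0.476,"dy": 0.546,"dz": 0.0,"wz": -27.9},
  {"dx": 0.476,"dy": 0.546,"dz": 0.0,"wz": -27.9},
  {"dx": 0.476,"dy": 0.546,"dz": 0.0,"wz": -27.9},
  {"dx": 0.476,"dy": 0.546,"dz": 0.0,"wz": -27.9},
  {"dx": 0.476,"dy": 0.546,"dz": 0.0,"wz": -27.9},
  {"dx": 0.476,"dy": 0.546,"dz": 0.0,"wz": -27.9},
  {"dx": 0.476,"dy": 0.546,"dz": 0.0,"wz": -27.9},
  {"dx": 0.476,"dy": 0.546,"dz": 0.0,"wz": -27.9},
], gripper=0.4)

```text
schema error: expected keys dx, dy, dz, wx, wy, wz
```

```bash
python3 -c "
from fix import *
todelta(-128,-22,60,0);st()"
```

```text
target [ 0.4699 -0.1107  0.06  ] d [0.4764 0.5457 0.1307] rot [  0.0951   0.0168 -27.8832]
t 0.15 fix mm [-293.8165  683.3256] z 189.70896733486634 yawrel -27.883218500487384 F [ 0.3441 -0.8306] -0.3291517595421422 M [ 0.031  -0.0288  0.0027] j [ 82.1952  22.0808   0.3973  -0.0195 -68.4104 -14.8171] g 0.9999937716260207
```

>>> drive_tool([
  {"dx": 0.476,"dy": 0.546,"dz": 0,"wx": 0,"wy": 0,"wz": -27.9},
  {"dx": 0.476,"dy": 0.546,"dz": 0,"wx": 0,"wy": 0,"wz": -27.9},
  {"dx": 0.476,"dy": 0.546,"dz": 0,"wx": 0,"wy": 0,"wz": -27.9},
  {"dx": 0.476,"dy": 0.546,"dz": 0,"wx": 0,"wy": 0,"wz": -27.9},
  {"dx": 0.476,"dy": 0.546,"dz": 0,"wx": 0,"wy": 0,"wz": -27.9},
  {"dx": 0.476,"dy": 0.546,"dz": 0,"wx": 0,"wy": 0,"wz": -27.9},
  {"dx": 0.476,"dy": 0.546,"dz": 0,"wx": 0,"wy": 0,"wz": -27.9},
  {"dx": 0.476,"dy": 0.546,"dz": 0,"wx": 0,"wy": 0,"wz": -27.9},
  {"dx": 0.476,"dy": 0.546,"dz": 0,"wx": 0,"wy": 0,"wz": -27.9},
  {"dx": 0.476,"dy": 0.546,"dz": 0,"wx": 0,"wy": 0,"wz": -27.9},
  {"dx": 0.476,"dy": 0.546,"dz": 0,"wx": 0,"wy": 0,"wz": -27.9},
  {"dx": 0.476,"dy": 0.546,"dz": 0,"wx": 0,"wy": 0,"wz": -27.9},
  {"dx": 0.476,"dy": 0.546,"dz": 0,"wx": 0,"wy": 0,"wz": -27.9},
  {"dx": 0.476,"dy": 0.546,"dz": 0,"wx": 0,"wy": 0,"wz": -27.9},
  {"dx": 0.476,"dy": 0.546,"dz": 0,"wx": 0,"wy": 0,"wz": -27.9},
  {"dx": 0.476,"dy": 0.546,"dz": 0,"wx": 0,"wy": 0,"wz": -27.9},
  {"dx": 0.476,"dy": 0.546,"dz": 0,"wx": 0,"wy": 0,"wz": -27.9},
  {"dx": 0.476,"dy": 0.546,"dz": 0,"wx": 0,"wy": 0,"wz": -27.9},
], gripper=0.4)

```text
time_s: 1.95
tcp_pos: [0.4693, -0.1095, 0.1904]
ee_rot: [[0.996, 0.093, -0.0], [0.093, -0.996, 0.0], [-0.0, -0.0, -1.0]]
wrist_force: [0.3, 0.7, -0.2]
gripper_width: 0.399
```

```bash
python3 -c "
from fix import *
todelta(-128,-22,26,0);st()"
```

```text
target [ 0.4699 -0.1107  0.026 ] d [0.0005 0.0013 0.1644] rot [-0.0133  0.0243  0.0711]
t 1.95 fix mm [-128.4744  -20.7564] z 190.42299580802114 yawrel 0.07108915172580217 F [0.3445 0.7038] -0.1715565283354155 M [-0.0375  0.0606 -0.0246] j [  6.218    8.0194 -18.9134  -0.0154 -63.0913  89.1141] g 0.3991145466613926
```

>>> drive_tool([
  {"dx": 0,"dy": 0.001,"dz": 0.05,"wx": 0,"wy": 0,"wz": 0},
  {"dx": 0,"dy": 0.001,"dz": 0.1,"wx": 0,"wy": 0,"wz": 0},
  {"dx": 0,"dy": 0.001,"dz": 0.14,"wx": 0,"wy": 0,"wz": 0},
  {"dx": 0,"dy": 0.001,"dz": 0.155,"wx": 0,"wy": 0,"wz": 0},
  {"dx": 0,"dy": 0.001,"dz": 0.163,"wx": 0,"wy": 0,"wz": 0},
  {"dx": 0,"dy": 0.001,"dz": 0.163,"wx": 0,"wy": 0,"wz": 0},
])

```text
time_s: 2.55
tcp_pos: [0.4696, -0.1103, 0.0272]
ee_rot: [[0.996, 0.094, -0.001], [0.094, -0.996, -0.0], [-0.001, 0.0, -1.0]]
wrist_force: [0.5, -1.1, -0.1]
gripper_width: 0.401
```

```bash
python3 -c "
from fix import *
im=cams.capture('wrist');cv2.imwrite('pics/w1.png',im[:,:,::-1]);
im=cams.capture('scene');cv2.imwrite('pics/s1.png',cv2.resize(im[240:420,220:460,::-1],None,fx=3.3,fy=3.3));st()"
```

```text
t 2.65 fix mm [-126.9492  -21.9867] z 28.70664367718489 yawrel 0.10226028697092567 F [-0.9475  0.0965] 0.05304134736666269 M [-0.0303 -0.0147 -0.0058] j [  6.082   19.4584 -31.1784   0.0245 -39.2229  89.2553] g 0.4009059804284057
```

View pics/s1.png

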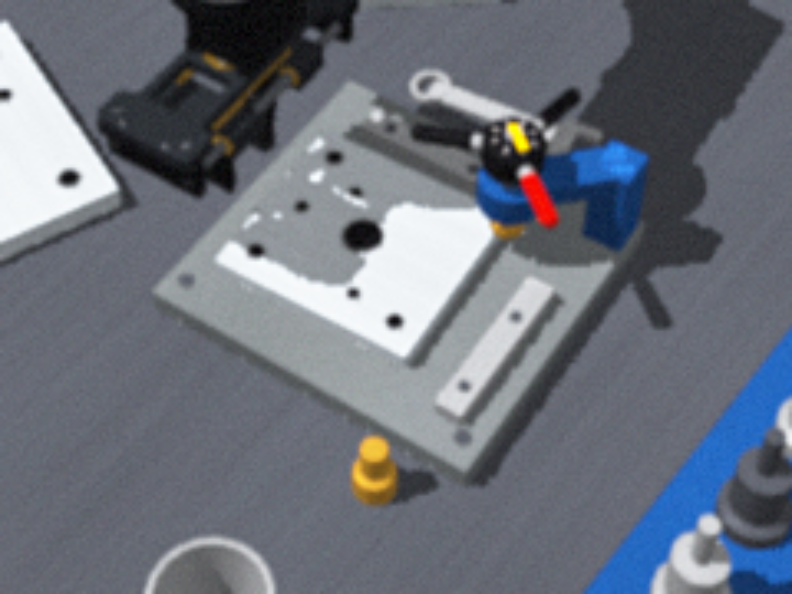

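View pics/w1.png

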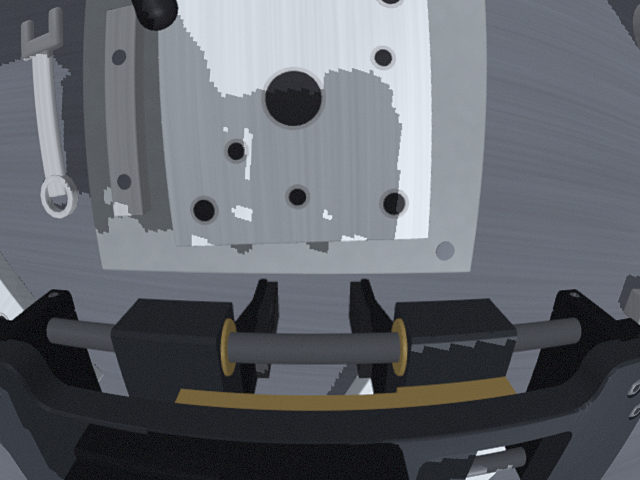

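The fingers stand just off the plate's -x edge at the right height. The plate-edge gap to their face is about 11 mm. I push +x slowly.

>>> drive_tool([
  {"dx": 0.006,"dy": 0,"dz": 0.002,"wx": 0,"wy": 0,"wz": 0},
  {"dx": 0.01,"dy": 0,"dz": 0.002,"wx": 0,"wy": 0,"wz": 0},
  {"dx": 0.014,"dy": 0,"dz": 0.002,"wx": 0,"wy": 0,"wz": 0},
  {"dx": 0.018,"dy": 0,"dz": 0.002,"wx": 0,"wy": 0,"wz": 0},
  {"dx": 0.022,"dy": 0,"dz": 0.002,"wx": 0,"wy": 0,"wz": 0},
  {"dx": 0.026,"dy": 0,"dz": 0.002,"wx": 0,"wy": 0,"wz": 0},
  {"dx": 0.03,"dy": 0,"dz": 0.002,"wx": 0,"wy": 0,"wz": 0},
  {"dx": 0.034,"dy": 0,"dz": 0.002,"wx": 0,"wy": 0,"wz": 0},
  {"dx": 0.037,"dy": 0,"dz": 0.002,"wx": 0,"wy": 0,"wz": 0},
  {"dx": 0.04,"dy": 0,"dz": 0.002,"wx": 0,"wy": 0,"wz": 0},
  {"dx": 0.042,"dy": 0,"dz": 0.002,"wx": 0,"wy": 0,"wz": 0},
  {"dx": 0.042,"dy": 0,"dz": 0.002,"wx": 0,"wy": 0,"wz": 0},
])

```text
time_s: 3.85
tcp_pos: [0.5119, -0.1073, 0.0255]
ee_rot: [[0.996, 0.092, 0.0], [0.092, -0.996, -0.0], [0.0, 0.0, -1.0]]
wrist_force: [0.5, 0.7, 0.2]
gripper_width: 0.398
```

```bash
python3 -c "
from fix import *
im=cams.capture('scene');cv2.imwrite('pics/s2.png',cv2.resize(im[240:420,220:460,::-1],None,fx=3.3,fy=3.3));st()"
```

```text
t 3.9 fix mm [-86.1022 -22.3999] z 25.517330633716785 yawrel 0.024177112877806526 F [0.0111 0.1395] -0.020806905461734117 M [-0.0337 -0.0467  0.0092] j [  5.9552  22.8803 -25.8583  -0.0018 -41.2672  89.3245] g 0.39833503409958504
```

View pics/s2.png

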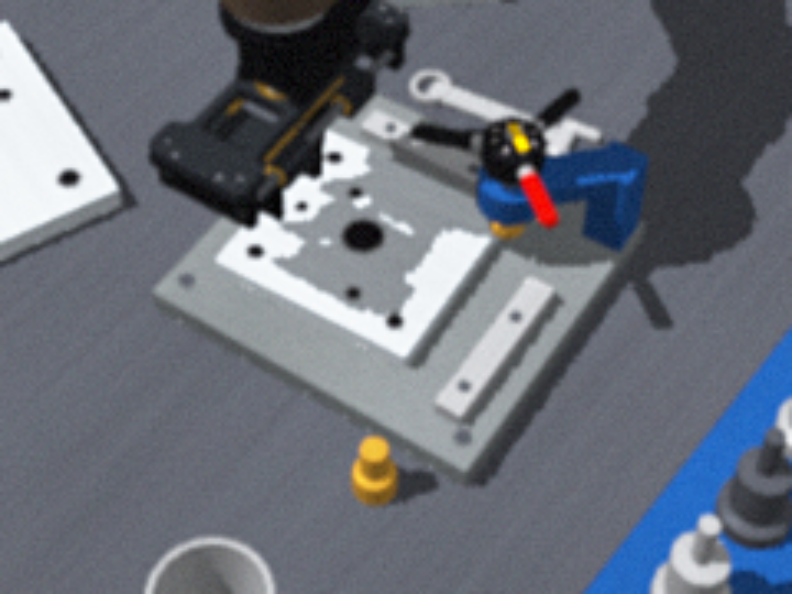

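The plate hasn't moved in this view: its corners are still at (215,255) and (405,360), and no force shows. I check from the other cameras.

```bash
python3 -c "
from fix import *
im=cams.capture('wrist');cv2.imwrite('pics/w2.png',im[:,:,::-1]);
im=cams.capture('top');cv2.imwrite('pics/t2.png',cv2.resize(im[125:255,270:430,::-1],None,fx=4.6,fy=4.6));
p=r.sense()['tcp_pos'];print(proj('scene',p),[(a-b)*3.3 for a,b in zip(proj('scene',p),(220,240))],[(a-b)*4.6 for a,b in zip(proj('top',p),(270,125))])
st()"
```

```text
[307.5123 307.4685] [np.float64(288.79073446265056), np.float64(222.64615025829846)] [np.float64(447.99154931454933), np.float64(451.87111491562905)]
t 4.0 fix mm [-86.3188 -22.4244] z 25.514866791618836 yawrel 0.021497754873728 F [0.1791 1.0201] -0.22447596008753745 M [-0.0636  0.0035 -0.0177] j [  5.9524  22.8684 -25.8799  -0.0024 -41.2653  89.325 ] g 0.3982390483040479
```

View pics/w2.png

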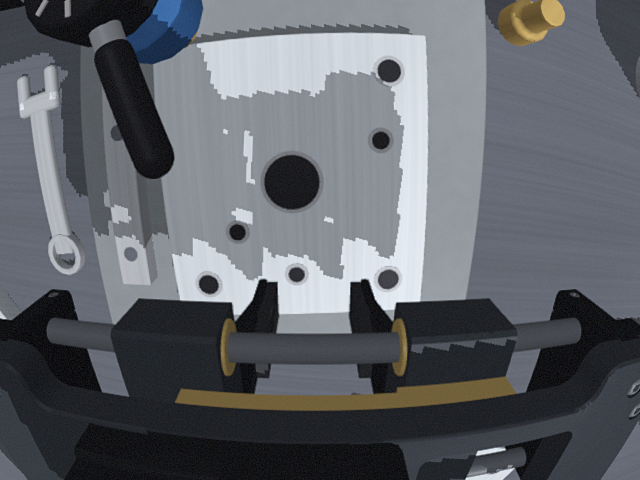

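View pics/t2.png

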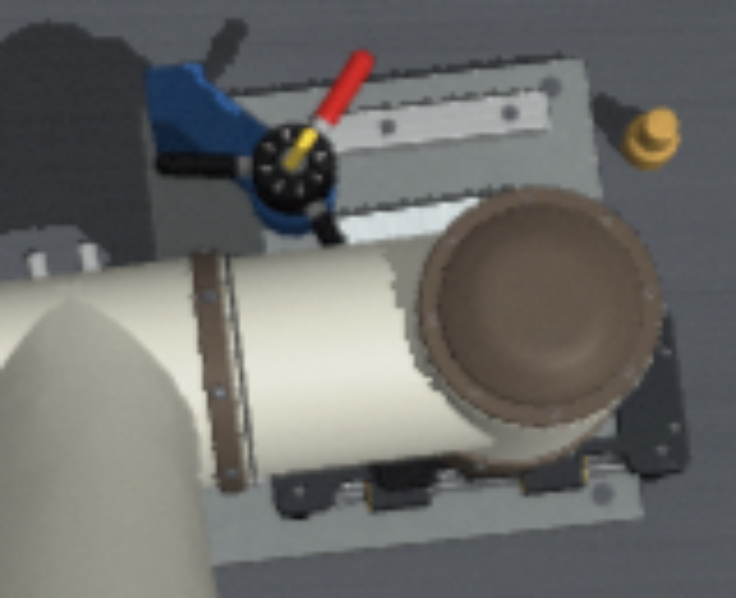

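```bash
cat >> fix.py <<'E'
def wproj(pt):
    m=cams.camera_model("wrist");T=np.array(m["T_tool_cam"]);K=np.array(m["intrinsics"])
    q=np.linalg.inv(T)@np.r_[pt,1];q=q[:3];th=np.arctan2(np.hypot(q[0],q[1]),q[2]);ph=np.arctan2(q[1],q[0])
    return np.array([K[0,2]+K[0,0]*th*np.cos(ph),K[1,2]+K[1,1]*th*np.sin(ph)])
def wpt(px,z,s=None):
    s=s or r.sense()
    m=cams.camera_model("wrist");T=np.array(m["T_tool_cam"]);K=np.array(m["intrinsics"])
    u=(np.array(px)-K[:2,2])/K[0,0];th=np.hypot(*u);d=np.r_[u/th*np.sin(th),np.cos(th)]
    Rm=np.array(s["ee_rot"]);c=Rm@T[:3,3]+s["tcp_pos"];d=Rm@T[:3,:3]@d
    w=c+d*(z-c[2])/d[2];return R.T@(w[:2]-O)*1e3
E
python3 -c "
from fix import *
for x in (-.0095,0,.0095):
  for z in (0,-.02,-.07): print(x,z,wproj([x,-.0175,z]),wproj([x,.0175,z]))
for p in [(205,317),(428,312),(425,38),(210,40),(291,182),(174,255)]: print(p,wpt(p,.035))
"
```

```text
-0.0095 0 [286.1508 287.466 ] [346.2541 287.357 ]
-0.0095 -0.02 [283.6394 303.5418] [349.2669 303.4053]
-0.0095 -0.07 [275.1236 359.2937] [359.4742 359.0201]
0 0 [285.672 272.51 ] [346.7822 272.4096]
0 -0.02 [283.0327 287.5419] [349.9438 287.4157]
0 -0.07 [273.9174 340.5617] [360.8518 340.3011]
0.0095 0 [285.2092 257.0203] [347.2899 256.9299]
0.0095 -0.02 [282.4426 270.8575] [350.5989 270.7436]
0.0095 -0.07 [272.7117 320.4849] [362.2246 320.243 ]
(205, 317) [-111.676    43.4396]
(428, 312) [-108.5317  -88.4463]
(425, 38) [ 43.2877 -77.1709]
(210, 40) [41.8571 30.9739]
(291, 182) [-32.7352  -9.5201]
(174, 255) [-72.508   57.4118]
```

```bash
python3 -c "
import cv2
a=cv2.imread('pics/w2.png')[230:400,210:410];cv2.imwrite('pics/w2z.png',cv2.resize(a,None,fx=3.5,fy=3.5,interpolation=2))
a=cv2.imread('pics/s2.png')[80:320,100:420];cv2.imwrite('pics/s2z.png',cv2.resize(a,None,fx=2.4,fy=2.4,interpolation=2))"
```

```text
(no output)
```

View pics/w2z.png

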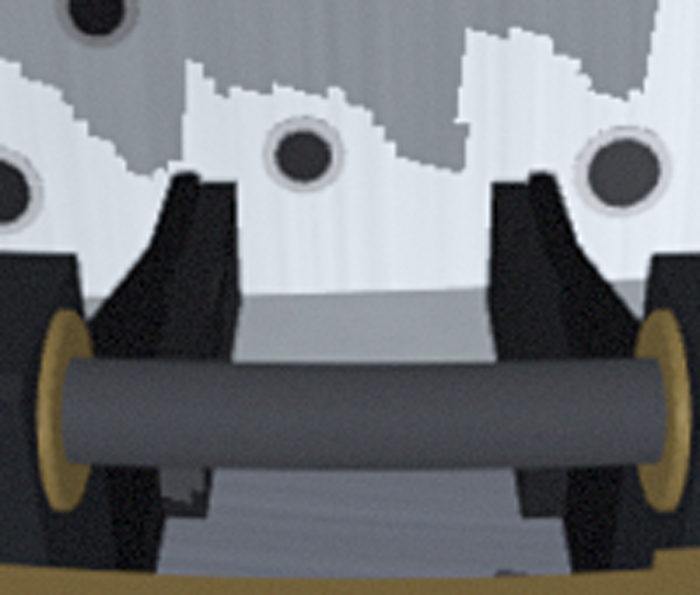

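View pics/s2z.png

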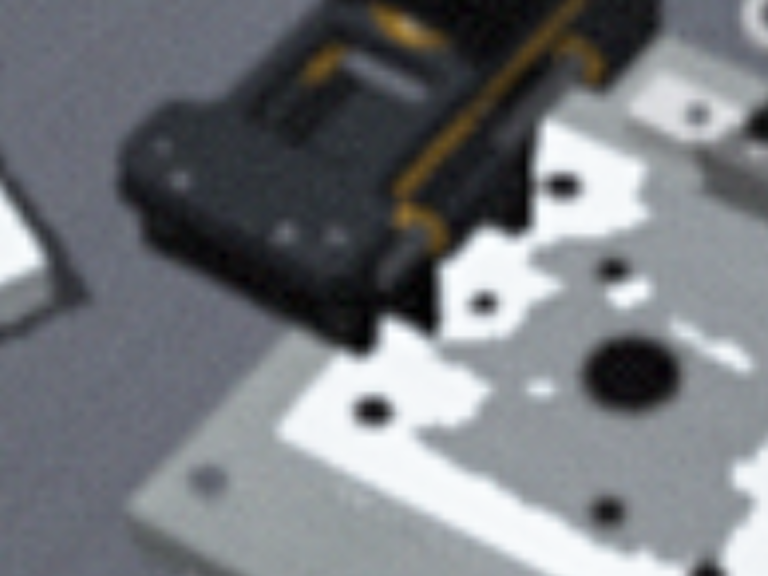

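```bash
python3 -c "
from fix import *
print(r.hold_point_z,[a for a in dir(r) if a[0]!='_'])
from scipy.optimize import least_squares
for Y,pl,pr in [(.0174,(277.5,282),(350.5,282)),(.0435,(225,281),(403,281))]:
  f=lambda v:np.r_[wproj([v[0],-Y+v[2],v[1]])-pl,wproj([v[0],Y+v[2],v[1]])-pr]
  s=least_squares(f,[0,0,0]);print(s.x,s.fun)
"
python3 -c "
import cv2
a=cv2.imread('pics/wrist0.png')[260:400,180:440];cv2.imwrite('pics/w0z.png',cv2.resize(a,None,fx=3,fy=3,interpolation=2))
a=cv2.imread('pics/scene0.png')[0:110,340:440];cv2.imwrite('pics/s0z.png',cv2.resize(a,None,fx=5,fy=5,interpolation=2))"
```

```text
0.0187 ['PlanningError', 'hold_point_z', 'sense']
[ 0.0099 -0.0346 -0.0013] [-0.0003  0.0462 -0.0004 -0.0462]
[ 0.0093 -0.0331 -0.0013] [-0.0021  0.1126 -0.0024 -0.1126]
```

View pics/s0z.png

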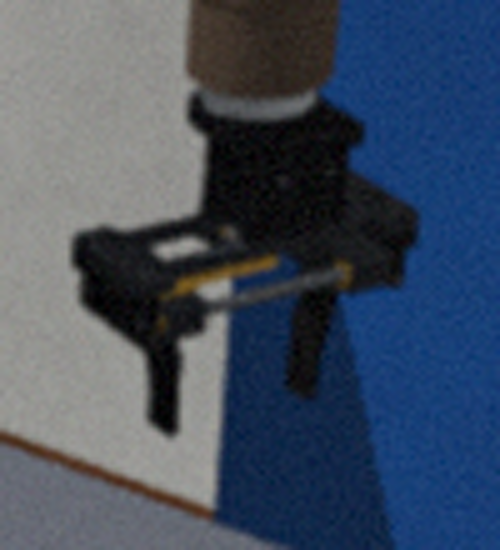

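```bash
python3 -c "
from fix import *
p=np.array([.2402,.5765,.1897]);y=np.array([-.3848,-.923,.0017])
for dz in (0,.019,.03):
  for k in (-1,0,1):
    print(dz,k,(proj('scene',p+k*.0435*y+[0,0,dz])-[340,0])*5)
"
```

```text
0 -1 [287.3279 444.7148]
0 0 [226.9302 461.6083]
0 1 [165.4724 478.7982]
0.019 -1 [290.1037 415.5615]
0.019 0 [229.2238 432.3409]
0.019 1 [167.2661 449.4173]
0.03 -1 [291.732  398.4606]
0.03 0 [230.5693 415.1711]
0.03 1 [168.3186 432.1789]
```

The fingers ride above the plate. Wrist view and scene view both put the real fingertips 31–34 mm short of the stated TCP, with the whole gripper sitting that much higher. I'll treat the real tip as TCP z + 33 mm. Next I back off and go down.

>>> drive_tool([
  {"dx": -0.03,"dy": 0,"dz": 0,"wx": 0,"wy": 0,"wz": 0},
  {"dx": -0.041,"dy": 0,"dz": 0,"wx": 0,"wy": 0,"wz": 0},
  {"dx": -0.041,"dy": 0,"dz": 0,"wx": 0,"wy": 0,"wz": 0},
  {"dx": -0.041,"dy": 0,"dz": 0.015,"wx": 0,"wy": 0,"wz": 0},
  {"dx": -0.041,"dy": 0,"dz": 0.025,"wx": 0,"wy": 0,"wz": 0},
  {"dx": -0.041,"dy": 0,"dz": 0.031,"wx": 0,"wy": 0,"wz": 0},
  {"dx": -0.041,"dy": 0,"dz": 0.031,"wx": 0,"wy": 0,"wz": 0},
])

```text
time_s: 4.7
tcp_pos: [0.4706, -0.1111, -0.0064]
ee_rot: [[0.996, 0.092, -0.002], [0.092, -0.996, -0.0], [-0.002, 0.0, -1.0]]
wrist_force: [0.2, 0.1, 0.2]
gripper_width: 0.397
```

```bash
python3 -c "
from fix import *
im=cams.capture('scene');cv2.imwrite('pics/s3.png',cv2.resize(im[260:360,240:370,::-1],None,fx=6,fy=6,interpolation=2));st()"
```

```text
t 4.75 fix mm [-126.9809  -22.4724] z -5.886469491321794 yawrel 0.03801739194313986 F [-0.812   0.2109] -0.5302831378913467 M [-0.0075  0.0237 -0.0357] j [  6.0158  22.8641 -32.8635   0.0145 -34.3269  89.2644] g 0.4001944685290121
```

View pics/s3.png

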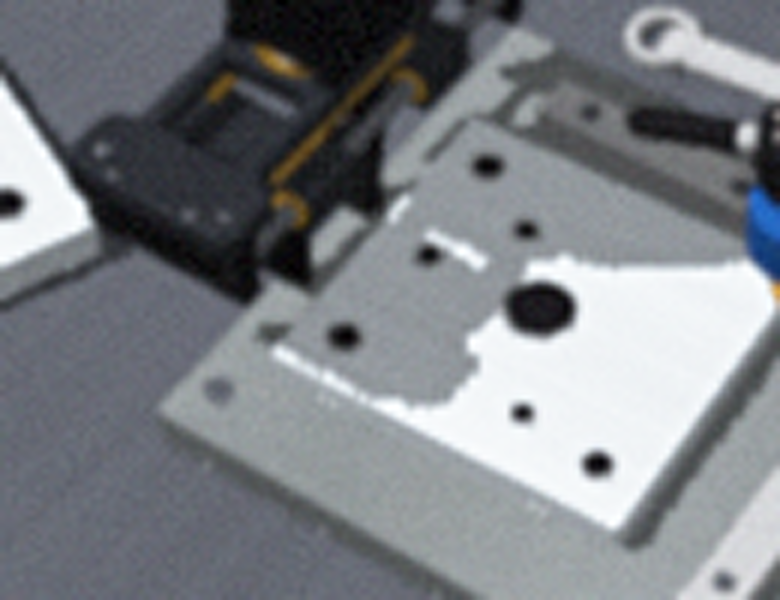

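The fingertips now stand beside the plate's -x edge, near (305,285), with no contact force. I push +x again.

>>> drive_tool([
  {"dx": 0.006,"dy": 0,"dz": 0,"wx": 0,"wy": 0,"wz": 0},
  {"dx": 0.01,"dy": 0,"dz": 0,"wx": 0,"wy": 0,"wz": 0},
  {"dx": 0.014,"dy": 0,"dz": 0,"wx": 0,"wy": 0,"wz": 0},
  {"dx": 0.018,"dy": 0,"dz": 0,"wx": 0,"wy": 0,"wz": 0},
  {"dx": 0.022,"dy": 0,"dz": 0,"wx": 0,"wy": 0,"wz": 0},
  {"dx": 0.026,"dy": 0,"dz": 0,"wx": 0,"wy": 0,"wz": 0},
  {"dx": 0.03,"dy": 0,"dz": 0,"wx": 0,"wy": 0,"wz": 0},
  {"dx": 0.034,"dy": 0,"dz": 0,"wx": 0,"wy": 0,"wz": 0},
  {"dx": 0.037,"dy": 0,"dz": 0,"wx": 0,"wy": 0,"wz": 0},
  {"dx": 0.04,"dy": 0,"dz": 0,"wx": 0,"wy": 0,"wz": 0},
  {"dx": 0.042,"dy": 0,"dz": 0,"wx": 0,"wy": 0,"wz": 0},
  {"dx": 0.042,"dy": 0,"dz": 0,"wx": 0,"wy": 0,"wz": 0},
])

```text
time_s: 5.95
tcp_pos: [0.5078, -0.1078, -0.006]
ee_rot: [[0.996, 0.091, -0.01], [0.091, -0.996, -0.0], [-0.01, -0.0, -1.0]]
wrist_force: [-8.2, -0.3, 4.9]
gripper_width: 0.399
```

```bash
python3 -c "
from fix import *
im=cams.capture('scene');cv2.imwrite('pics/s4.png',cv2.resize(im[240:390,240:440,::-1],None,fx=4,fy=4,interpolation=2));st()"
```

```text
t 6.0 fix mm [-89.9375 -22.5352] z -5.92371467492557 yawrel -0.03008495667919718 F [-8.2054  0.1895] 5.903660492152438 M [-0.1278  2.3136  0.0884] j [  5.9243  25.6224 -27.4855  -0.0514 -37.4603  89.3405] g 0.4004533351383876
```

View pics/s4.png

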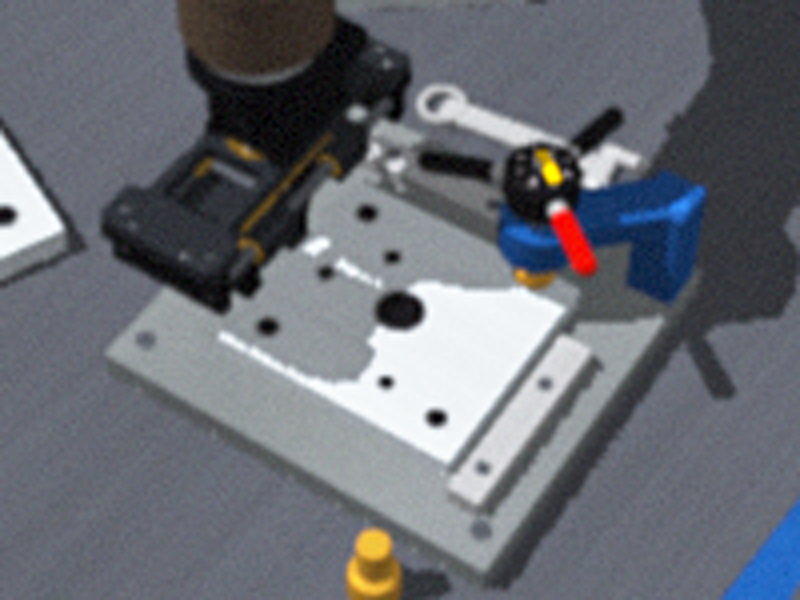

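The plate slides. Its far corner is at (450,465) and the stop face is about 8 mm further on. I keep going.

>>> drive_tool([
  {"dx": 0.003,"dy": 0,"dz": 0,"wx": 0,"wy": 0,"wz": 0},
  {"dx": 0.006,"dy": 0,"dz": 0,"wx": 0,"wy": 0,"wz": 0},
  {"dx": 0.008,"dy": 0,"dz": 0,"wx": 0,"wy": 0,"wz": 0},
  {"dx": 0.01,"dy": 0,"dz": 0,"wx": 0,"wy": 0,"wz": 0},
  {"dx": 0.01,"dy": 0,"dz": 0,"wx": 0,"wy": 0,"wz": 0},
])

```text
time_s: 6.5
tcp_pos: [0.514, -0.1073, -0.0061]
ee_rot: [[0.996, 0.09, -0.018], [0.09, -0.996, -0.001], [-0.018, -0.001, -1.0]]
wrist_force: [-13.7, 0.0, 12.5]
gripper_width: 0.401
```

```bash
python3 -c "
from fix import *
st()"
```

```text
t 6.5 fix mm [-83.804  -22.5839] z -6.069734325974734 yawrel -0.07055736214019064 F [-13.6084   1.2556] 12.460982191705025 M [-0.0497  4.147   0.1187] j [  5.895   26.2498 -26.2774  -0.0869 -38.4943  89.3566] g 0.4010012261425479
```

```bash
python3 -c "
from fix import *
im=cams.capture('scene');cv2.imwrite('pics/s5.png',cv2.resize(im[240:390,240:440,::-1],None,fx=4,fy=4,interpolation=2));
im=cams.capture('wrist');cv2.imwrite('pics/w5.png',im[:,:,::-1]);st()"
```

```text
t 6.6 fix mm [-83.7985 -22.5629] z -6.073491349248027 yawrel -0.06843300404881213 F [-13.9385   0.8061] 11.70842059589307 M [-0.0736  4.1026  0.1181] j [  5.8968  26.242  -26.2926  -0.0884 -38.4672  89.3581] g 0.3980540423528529
```

View pics/s5.png

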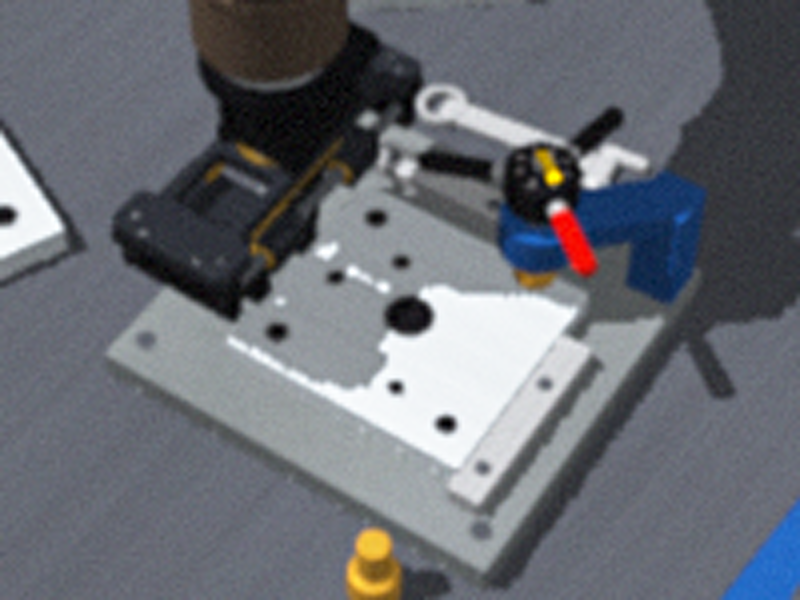

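View pics/w5.png

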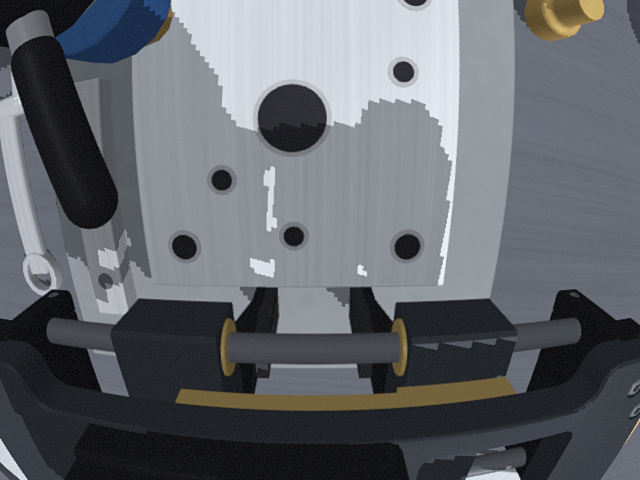

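>>> drive_tool([
  {"dx": 0,"dy": 0,"dz": -0.003,"wx": 0,"wy": 0,"wz": 0},
  {"dx": 0.003,"dy": 0,"dz": -0.003,"wx": 0,"wy": 0,"wz": 0},
  {"dx": 0.005,"dy": 0,"dz": -0.003,"wx": 0,"wy": 0,"wz": 0},
  {"dx": 0.005,"dy": 0,"dz": -0.003,"wx": 0,"wy": 0,"wz": 0},
])

```text
time_s: 7.0
tcp_pos: [0.5137, -0.1069, -0.0058]
ee_rot: [[0.996, 0.088, -0.029], [0.088, -0.996, -0.0], [-0.029, -0.002, -1.0]]
wrist_force: [-16.8, -1.0, 2.7]
gripper_width: 0.398
```

```bash
python3 -c "
from fix import *
st()"
```

```text
t 7.0 fix mm [-84.0643 -22.2429] z -5.76782976692676 yawrel -0.18108357118337004 F [-16.8691   0.5307] 2.7395119155658114 M [-0.1883  5.0524  0.1116] j [  5.8765  26.4647 -25.7541  -0.2198 -39.414   89.3667] g 0.39792783389246494
```

The push force climbs to 17 N with no further travel, so the plate is against the rear stop. I back off, rise, and turn for the +y push.

>>> drive_tool([
  {"dx": -0.012,"dy": 0,"dz": -0.003,"wx": 0,"wy": 0,"wz": 0},
  {"dx": -0.03,"dy": 0,"dz": -0.01,"wx": 0,"wy": 0,"wz": 0},
  {"dx": -0.03,"dy": 0,"dz": -0.05,"wx": 0,"wy": 0,"wz": 0},
  {"dx": -0.03,"dy": 0,"dz": -0.08,"wx": 0,"wy": 0,"wz": 0},
  {"dx": -0.03,"dy": 0,"dz": -0.08,"wx": 0,"wy": 0,"wz": 0},
])

```text
time_s: 7.5
tcp_pos: [0.5028, -0.1085, 0.083]
ee_rot: [[0.996, 0.093, 0.014], [0.093, -0.996, -0.0], [0.014, 0.001, -1.0]]
wrist_force: [0.8, -0.0, -0.3]
gripper_width: 0.402
```

```bash
python3 -c "
from fix import *
todelta(-13,-106,75,-90);st()"
```

```text
target [ 0.5921 -0.1838  0.075 ] d [0.0818 0.0833 0.0092] rot [-0.5511 -0.6688 90.0999]
t 7.5 fix mm [-95.0584 -22.8032] z 82.99095261885383 yawrel 0.10190272386535358 F [ 0.8202 -0.1178] -0.2520181423030677 M [ 0.0367 -0.104  -0.1032] j [  5.9797  17.2509 -24.1423   0.1134 -47.8314  89.3001] g 0.40152633019792416
```

>>> drive_tool([
  {"dx": 0.01,"dy": 0.03,"dz": 0,"wx": 0,"wy": 0,"wz": 8},
  {"dx": 0.02,"dy": 0.05,"dz": 0,"wx": 0,"wy": 0,"wz": 16},
  {"dx": 0.03,"dy": 0.07,"dz": 0,"wx": 0,"wy": 0,"wz": 24},
  {"dx": 0.04,"dy": 0.084,"dz": 0,"wx": 0,"wy": 0,"wz": 32},
  {"dx": 0.05,"dy": 0.084,"dz": 0,"wx": 0,"wy": 0,"wz": 40},
  {"dx": 0.06,"dy": 0.084,"dz": 0,"wx": 0,"wy": 0,"wz": 48},
  {"dx": 0.07,"dy": 0.084,"dz": 0,"wx": 0,"wy": 0,"wz": 56},
  {"dx": 0.08,"dy": 0.084,"dz": 0,"wx": 0,"wy": 0,"wz": 64},
  {"dx": 0.08,"dy": 0.084,"dz": 0,"wx": 0,"wy": 0,"wz": 72},
  {"dx": 0.08,"dy": 0.084,"dz": 0,"wx": 0,"wy": 0,"wz": 80},
  {"dx": 0.08,"dy": 0.084,"dz": 0,"wx": 0,"wy": 0,"wz": 88},
  {"dx": 0.08,"dy": 0.084,"dz": 0,"wx": 0,"wy": 0,"wz": 90},
  {"dx": 0.08,"dy": 0.084,"dz": 0,"wx": 0,"wy": 0,"wz": 90},
])

```text
time_s: 8.8
tcp_pos: [0.5858, -0.1848, 0.0775]
ee_rot: [[0.092, -0.996, 0.001], [-0.996, -0.092, -0.0], [0.0, -0.001, -1.0]]
wrist_force: [0.4, -0.6, 0.6]
gripper_width: 0.399
```

```bash
python3 -c "
from fix import *
im=cams.capture('scene');cv2.imwrite('pics/s6.png',cv2.resize(im[220:400,220:460,::-1],None,fx=3.3,fy=3.3,interpolation=2));
todelta(-13,-106,-4,-90);st()"
```

```text
target [ 0.5921 -0.1838 -0.004 ] d [-0.0004 -0.0064  0.0815] rot [-0.0635 -0.0092  0.0779]
t 8.85 fix mm [ -19.5111 -106.4219] z 77.52986270721637 yawrel -89.92211425395266 F [0.1413 0.7936] 1.4358502336252374 M [ 0.078  -0.0486  0.0646] j [ -2.4354  26.5787  -9.7382   0.0007 -53.6189   7.767 ] g 0.4002331285026399
```

View pics/s6.png

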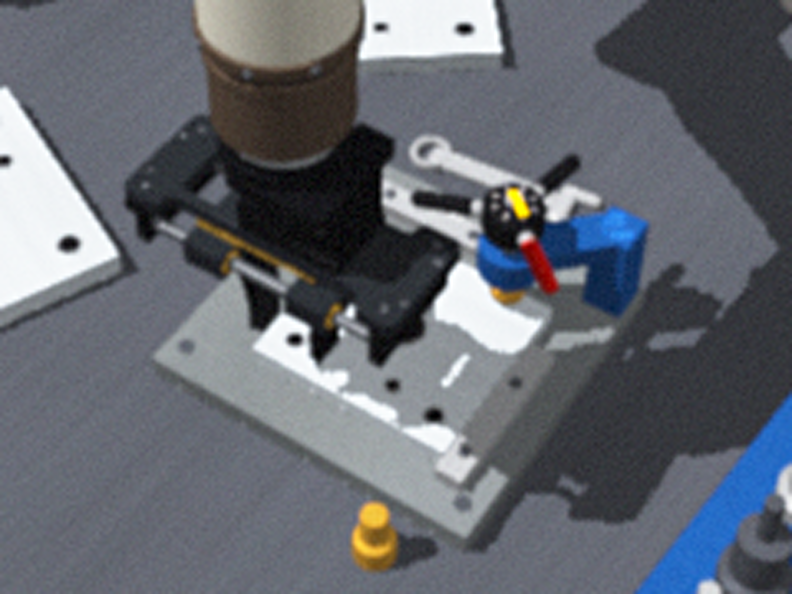

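The gripper is turned, and it hangs over the -y side of the bed, clear of the gauge. I go down beside the plate's -y edge, then push +y.

>>> drive_tool([
  {"dx": 0,"dy": -0.006,"dz": 0.03,"wx": 0,"wy": 0,"wz": 0},
  {"dx": 0,"dy": -0.006,"dz": 0.06,"wx": 0,"wy": 0,"wz": 0},
  {"dx": 0,"dy": -0.006,"dz": 0.075,"wx": 0,"wy": 0,"wz": 0},
  {"dx": 0,"dy": -0.006,"dz": 0.081,"wx": 0,"wy": 0,"wz": 0},
  {"dx": 0,"dy": -0.006,"dz": 0.081,"wx": 0,"wy": 0,"wz": 0},
])

```text
time_s: 9.35
tcp_pos: [0.5909, -0.1843, -0.0041]
ee_rot: [[0.093, -0.996, -0.001], [-0.996, -0.093, -0.0], [-0.0, 0.001, -1.0]]
wrist_force: [-0.1, 0.7, -0.2]
gripper_width: 0.399
```

>>> drive_tool([
  {"dx": -0.006,"dy": 0,"dz": 0,"wx": 0,"wy": 0,"wz": 0},
  {"dx": -0.01,"dy": 0,"dz": 0,"wx": 0,"wy": 0,"wz": 0},
  {"dx": -0.014,"dy": 0,"dz": 0,"wx": 0,"wy": 0,"wz": 0},
  {"dx": -0.018,"dy": 0,"dz": 0,"wx": 0,"wy": 0,"wz": 0},
  {"dx": -0.021,"dy": 0,"dz": 0,"wx": 0,"wy": 0,"wz": 0},
  {"dx": -0.024,"dy": 0,"dz": 0,"wx": 0,"wy": 0,"wz": 0},
  {"dx": -0.027,"dy": 0,"dz": 0,"wx": 0,"wy": 0,"wz": 0},
  {"dx": -0.03,"dy": 0,"dz": 0,"wx": 0,"wy": 0,"wz": 0},
  {"dx": -0.03,"dy": 0,"dz": 0,"wx": 0,"wy": 0,"wz": 0},
])

```text
time_s: 10.25
tcp_pos: [0.5891, -0.155, -0.0022]
ee_rot: [[0.093, -0.996, 0.002], [-0.996, -0.093, -0.001], [0.001, -0.002, -1.0]]
wrist_force: [0.3, -4.5, 2.3]
gripper_width: 0.398
```

```bash
python3 -c "
from fix import *
im=cams.capture('scene');cv2.imwrite('pics/s7.png',cv2.resize(im[220:400,220:460,::-1],None,fx=3.3,fy=3.3,interpolation=2));
st()"
```

```text
t 10.3 fix mm [-13.366  -76.9827] z -2.262862498356916 yawrel -89.95268928904136 F [-0.5649 -4.5647] 3.7996654567598824 M [-1.2777 -0.0984 -0.0891] j [  0.5011  31.6153 -14.8165   0.0802 -43.4471   4.7422] g 0.4037595329796104
```

View pics/s7.png

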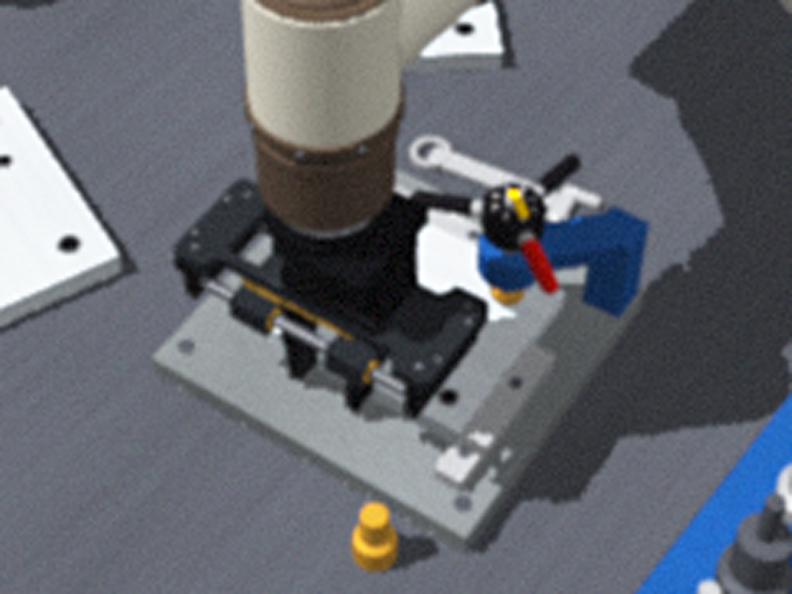

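>>> drive_tool([
  {"dx": -0.003,"dy": 0,"dz": 0.001,"wx": 0,"wy": 0,"wz": 0},
  {"dx": -0.005,"dy": 0,"dz": 0.001,"wx": 0,"wy": 0,"wz": 0},
  {"dx": -0.007,"dy": 0,"dz": 0.001,"wx": 0,"wy": 0,"wz": 0},
  {"dx": -0.007,"dy": 0,"dz": 0.001,"wx": 0,"wy": 0,"wz": 0},
])

```text
time_s: 10.7
tcp_pos: [0.5892, -0.154, -0.0022]
ee_rot: [[0.093, -0.996, 0.003], [-0.996, -0.093, -0.008], [0.008, -0.002, -1.0]]
wrist_force: [0.1, -27.3, 3.1]
gripper_width: 0.397
```

```bash
python3 -c "
from fix import *
st()"
```

```text
t 10.7 fix mm [-13.1828 -76.021 ] z -2.2406262598403255 yawrel -89.91040982606663 F [ -2.4496 -27.2182] 3.1245545797085157 M [-7.9977 -0.4123 -0.1182] j [  0.8152  31.536  -15.1856   0.6395 -43.1082   4.0628] g 0.3972358063966031
```

The side stop is reached: 27 N with almost no travel. I retreat and press +x once more to take up anything lost during the y push.

>>> drive_tool([
  {"dx": 0.01,"dy": 0,"dz": 0,"wx": 0,"wy": 0,"wz": 0},
  {"dx": 0.022,"dy": 0,"dz": -0.02,"wx": 0,"wy": 0,"wz": 0},
  {"dx": 0.022,"dy": 0,"dz": -0.06,"wx": 0,"wy": 0,"wz": 0},
  {"dx": 0.022,"dy": 0,"dz": -0.08,"wx": 0,"wy": 0,"wz": 0},
  {"dx": 0.022,"dy": 0,"dz": -0.08,"wx": 0,"wy": 0,"wz": 0},
])

```text
time_s: 11.2
tcp_pos: [0.5923, -0.1689, 0.0793]
ee_rot: [[0.093, -0.996, 0.008], [-0.996, -0.093, 0.0], [0.001, -0.008, -1.0]]
wrist_force: [-0.6, -0.6, 0.5]
gripper_width: 0.397
```

```bash
python3 -c "
from fix import *
todelta(-102,-18,76,0);st()"
```

```text
target [ 0.4954 -0.1044  0.076 ] d [-0.0733  0.0905  0.0026] rot [ -0.3176  -0.37   -89.9324]
t 11.2 fix mm [-11.4667 -91.1539] z 79.30012376210861 yawrel -89.93302391606082 F [-0.6006 -0.4977] 0.5090250944226455 M [ 0.0746 -0.047  -0.0132] j [ -0.888   26.4401  -9.6763  -0.0174 -53.4448   6.2194] g 0.3971823679908355
```

>>> drive_tool([
  {"dx": 0,"dy": 0.03,"dz": 0,"wx": 0,"wy": 0,"wz": -8},
  {"dx": 0,"dy": 0.06,"dz": 0,"wx": 0,"wy": 0,"wz": -16},
  {"dx": -0.01,"dy": 0.09,"dz": 0,"wx": 0,"wy": 0,"wz": -24},
  {"dx": -0.02,"dy": 0.091,"dz": 0,"wx": 0,"wy": 0,"wz": -32},
  {"dx": -0.03,"dy": 0.091,"dz": 0,"wx": 0,"wy": 0,"wz": -40},
  {"dx": -0.04,"dy": 0.091,"dz": 0,"wx": 0,"wy": 0,"wz": -48},
  {"dx": -0.05,"dy": 0.091,"dz": 0,"wx": 0,"wy": 0,"wz": -56},
  {"dx": -0.06,"dy": 0.091,"dz": 0,"wx": 0,"wy": 0,"wz": -64},
  {"dx": -0.073,"dy": 0.091,"dz": 0,"wx": 0,"wy": 0,"wz": -72},
  {"dx": -0.073,"dy": 0.091,"dz": 0,"wx": 0,"wy": 0,"wz": -80},
  {"dx": -0.073,"dy": 0.091,"dz": 0,"wx": 0,"wy": 0,"wz": -88},
  {"dx": -0.073,"dy": 0.091,"dz": 0,"wx": 0,"wy": 0,"wz": -90},
  {"dx": -0.073,"dy": 0.091,"dz": 0,"wx": 0,"wy": 0,"wz": -90},
])

```text
time_s: 12.5
tcp_pos: [0.4914, -0.1043, 0.0745]
ee_rot: [[0.996, 0.092, -0.002], [0.092, -0.996, 0.001], [-0.002, -0.001, -1.0]]
wrist_force: [0.4, 0.9, 0.1]
gripper_width: 0.399
```

```bash
python3 -c "
from fix import *
im=cams.capture('wrist');cv2.imwrite('pics/w8.png',im[:,:,::-1]);
im=cams.capture('scene');cv2.imwrite('pics/s8.png',cv2.resize(im[240:390,240:440,::-1],None,fx=4,fy=4,interpolation=2));
todelta(-102,-18,-4,0);st()"
```

```text
target [ 0.4954 -0.1044 -0.004 ] d [0.0038 0.0001 0.0789] rot [-0.0334  0.0792 -0.0207]
t 12.6 fix mm [-105.6817  -17.9324] z 74.8552795990966 yawrel -0.020719142030875954 F [ 0.4406 -0.1322] 0.7412094276906435 M [0.0025 0.0103 0.034 ] j [  6.4959  17.2828 -25.5157  -0.0478 -47.28    88.7699] g 0.4017702036114049
```

View pics/s8.png

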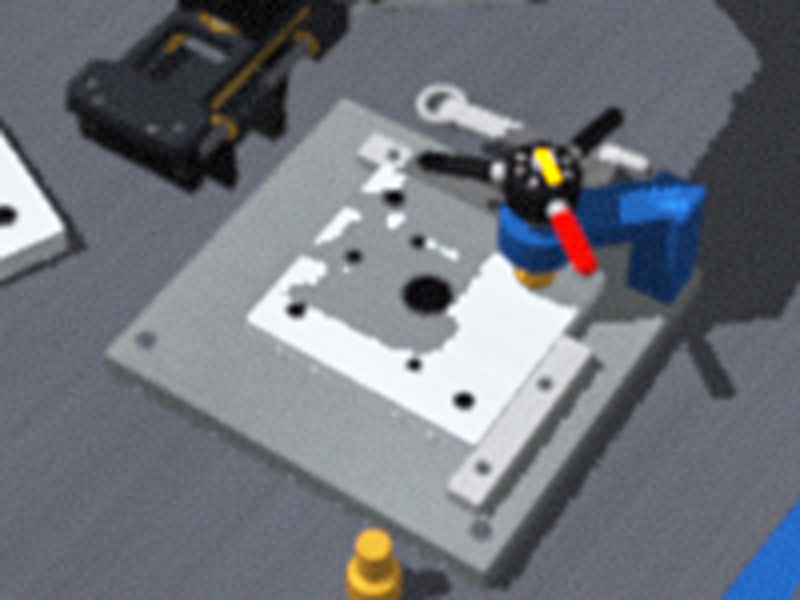

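View pics/w8.png

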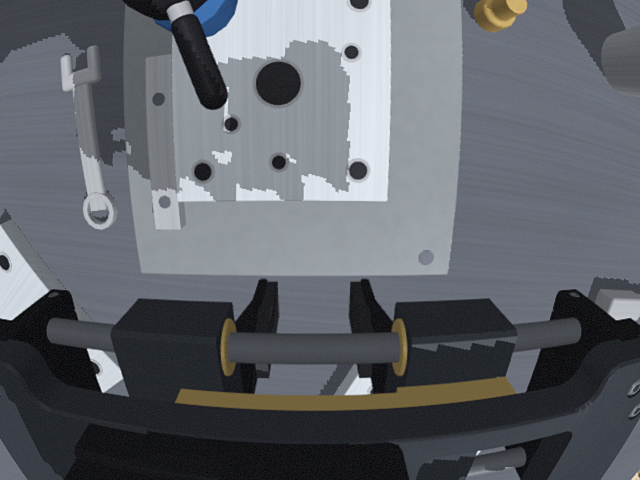

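The plate looks flush with both stops in both views: at the rear stop edge near (580,320)–(480,440) in the scene zoom, and at the side stop at x≈180 in the wrist view. I make the second +x press.

>>> drive_tool([
  {"dx": 0,"dy": 0,"dz": 0.04,"wx": 0,"wy": 0,"wz": 0},
  {"dx": 0,"dy": 0,"dz": 0.07,"wx": 0,"wy": 0,"wz": 0},
  {"dx": 0,"dy": 0,"dz": 0.079,"wx": 0,"wy": 0,"wz": 0},
  {"dx": 0.006,"dy": 0,"dz": 0.079,"wx": 0,"wy": 0,"wz": 0},
  {"dx": 0.012,"dy": 0,"dz": 0.079,"wx": 0,"wy": 0,"wz": 0},
  {"dx": 0.017,"dy": 0,"dz": 0.079,"wx": 0,"wy": 0,"wz": 0},
  {"dx": 0.021,"dy": 0,"dz": 0.079,"wx": 0,"wy": 0,"wz": 0},
  {"dx": 0.025,"dy": 0,"dz": 0.079,"wx": 0,"wy": 0,"wz": 0},
  {"dx": 0.029,"dy": 0,"dz": 0.079,"wx": 0,"wy": 0,"wz": 0},
  {"dx": 0.032,"dy": 0,"dz": 0.079,"wx": 0,"wy": 0,"wz": 0},
  {"dx": 0.032,"dy": 0,"dz": 0.079,"wx": 0,"wy": 0,"wz": 0},
])

```text
time_s: 13.7
tcp_pos: [0.5136, -0.1033, -0.0042]
ee_rot: [[0.996, 0.089, -0.022], [0.089, -0.996, -0.001], [-0.022, -0.001, -1.0]]
wrist_force: [-15.8, -0.3, 12.7]
gripper_width: 0.399
```

```bash
python3 -c "
from fix import *
st()"
```

```text
t 13.7 fix mm [-83.8269 -18.5862] z -4.2262921266642275 yawrel -0.12368489974187556 F [-15.7737   1.1198] 12.749714064741209 M [-0.024   4.8086  0.098 ] j [  6.3353  26.0906 -26.1698  -0.1287 -38.9716  88.8954] g 0.39940373553660224
```

The contact position is the same as before (-83.8 mm), so the plate stayed flush in x. I retreat, rise and close the fingers for the wheel.

>>> drive_tool([
  {"dx": -0.012,"dy": 0,"dz": -0.001,"wx": 0,"wy": 0,"wz": 0},
  {"dx": -0.03,"dy": 0,"dz": -0.01,"wx": 0,"wy": 0,"wz": 0},
  {"dx": -0.04,"dy": 0,"dz": -0.05,"wx": 0,"wy": 0,"wz": 0},
  {"dx": -0.06,"dy": 0,"dz": -0.1,"wx": 0,"wy": 0,"wz": 0},
  {"dx": -0.08,"dy": 0,"dz": -0.15,"wx": 0,"wy": 0,"wz": 0},
  {"dx": -0.1,"dy": 0,"dz": -0.17,"wx": 0,"wy": 0,"wz": 0},
  {"dx": -0.12,"dy": 0,"dz": -0.17,"wx": 0,"wy": 0,"wz": 0},
  {"dx": -0.12,"dy": 0,"dz": -0.17,"wx": 0,"wy": 0,"wz": 0},
], gripper=0.4)

```text
time_s: 14.5
tcp_pos: [0.4037, -0.1131, 0.1683]
ee_rot: [[0.996, 0.092, 0.005], [0.092, -0.996, 0.001], [0.005, -0.001, -1.0]]
wrist_force: [0.2, 0.4, 0.1]
gripper_width: 0.402
```

```bash
python3 -c "
from fix import *
s=r.sense()
im=cams.capture('top');cv2.imwrite('pics/t9f.png',im[:,:,::-1]);cv2.imwrite('pics/t9.png',cv2.resize(im[125:255,270:430,::-1],None,fx=4.6,fy=4.6,interpolation=2));
im=cams.capture('scene');cv2.imwrite('pics/s9f.png',im[:,:,::-1]);cv2.imwrite('pics/s9.png',cv2.resize(im[240:390,240:440,::-1],None,fx=4,fy=4,interpolation=2));
st()
c,_=ray('scene',(0,0));print('scene cam',c,R.T@(c[:2]-O))"
```

```text
t 14.6 fix mm [-192.5122  -18.487 ] z 167.24724587501834 yawrel 0.03211818292017763 F [0.7986 0.026 ] 0.7998788266729892 M [-0.0451 -0.0264 -0.0325] j [  6.7291   2.8315 -28.4674   0.0101 -58.5383  88.5518] g 0.40244672920302477
scene cam [ 1.0407 -0.6779  0.9705] [ 0.3884 -0.639 ]
```

View pics/t9.png

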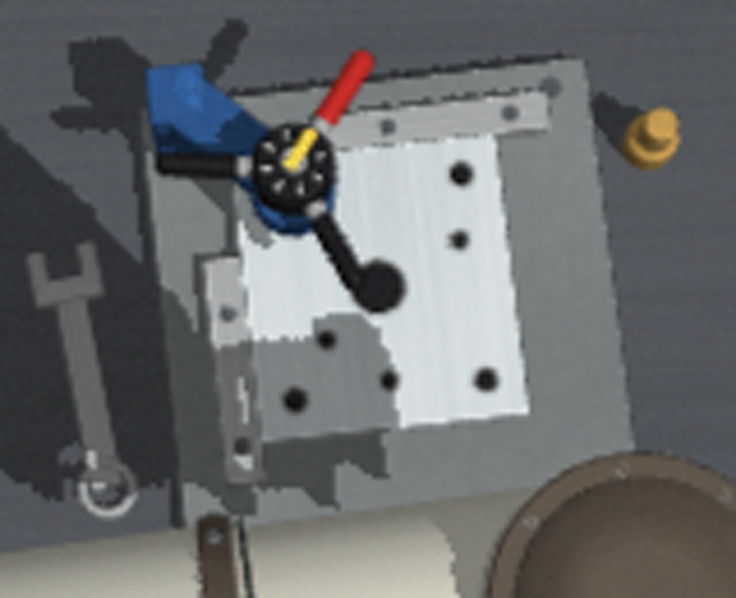

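View pics/s9.png

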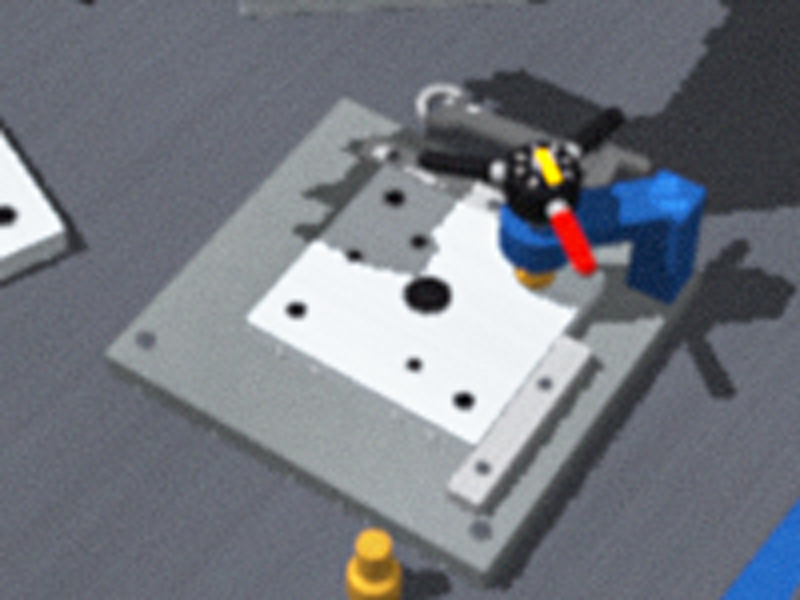

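The plate sits parallel to and touching both stops. In the top zoom it touches the rear stop along y≈135–150 and the side stop along x≈240–260. Next is the wheel. I'll lower the closed fingers between the black spoke at 201° and the red one at 321°.

```bash
python3 -c "
from fix import *
todelta(26.4,0,167,0)"
```

```text
target [ 0.6216 -0.0747  0.167 ] d [ 0.2189 -0.0184  0.0009] rot [ 0.0045 -0.1629  0.0321]
```

>>> drive_tool([
  {"dx": 0.05,"dy": -0.005,"dz": -0.01,"wx": 0,"wy": 0,"wz": 0},
  {"dx": 0.1,"dy": -0.01,"dz": -0.01,"wx": 0,"wy": 0,"wz": 0},
  {"dx": 0.15,"dy": -0.015,"dz": -0.01,"wx": 0,"wy": 0,"wz": 0},
  {"dx": 0.19,"dy": -0.018,"dz": -0.01,"wx": 0,"wy": 0,"wz": 0},
  {"dx": 0.215,"dy": -0.018,"dz": -0.01,"wx": 0,"wy": 0,"wz": 0},
  {"dx": 0.219,"dy": -0.018,"dz": -0.01,"wx": 0,"wy": 0,"wz": 0},
  {"dx": 0.219,"dy": -0.018,"dz": -0.01,"wx": 0,"wy": 0,"wz": 0},
], gripper=0)

```text
time_s: 15.3
tcp_pos: [0.6216, -0.075, 0.1745]
ee_rot: [[0.996, 0.092, -0.003], [0.092, -0.996, -0.0], [-0.003, 0.0, -1.0]]
wrist_force: [-0.6, -0.2, 0.6]
gripper_width: 0.01
```

```bash
python3 -c "
from fix import *
s=r.sense()
im=cams.capture('wrist');cv2.imwrite('pics/w10.png',im[:,:,::-1]);
im=cams.capture('scene');cv2.imwrite('pics/s10.png',cv2.resize(im[200:380,260:460,::-1],None,fx=3.5,fy=3.5,interpolation=2));
todelta(26.4,0,74,0);st()"
```

```text
target [ 0.6216 -0.0747  0.074 ] d [ 0.0015 -0.0004  0.1019] rot [-0.0032  0.0865  0.0158]
t 15.4 fix mm [25.0866 -0.4273] z 175.90602411642215 yawrel 0.01581995803656896 F [ 0.0277 -1.2627] 0.07407142422384182 M [-0.0401  0.0196  0.0219] j [  7.8981  22.653   -0.7493  -0.0078 -66.684   87.3749] g 0.0013381082237330108
```

View pics/w10.png

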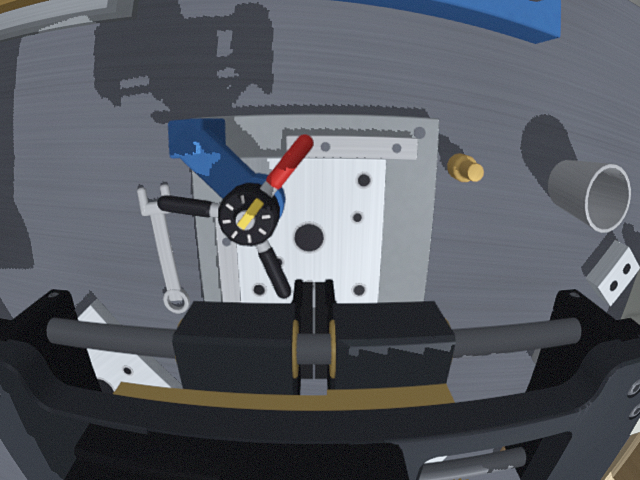

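View pics/s10.png

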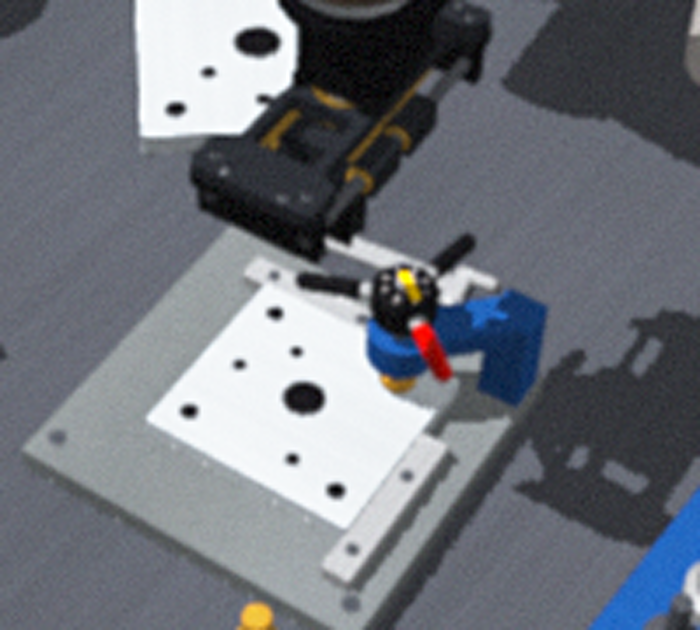

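The wrist view shows the hub at (250,213), the red tip at (308,140) and the black tips at (160,204) and (286,293). The closed fingertips are at about (313,283). I check the hub and spokes from here.

```bash
python3 -c "
from fix import *
for n,p,z in [('hub',(250,213),.137),('red',(308,140),.123),('b1',(160,204),.123),('b2',(286,293),.123)]: print(n,wpt(p,z))
# tip: tool point (0,-.0013,-.033)
s=r.sense();w=np.array(s['tcp_pos'])+np.array(s['ee_rot'])@[0,-.0013,-.033];print('tip',R.T@(w[:2]-O)*1e3,w[2])
"
```

```text
hub [50.4747 42.7581]
red [96.7864  4.7075]
b1 [ 54.6003 112.3412]
b2 [-14.3915  21.6545]
tip [25.1361  0.8709] 0.208906059552182
```

>>> drive_tool([
  {"dx": 0.001,"dy": 0,"dz": 0.04,"wx": 0,"wy": 0,"wz": 0},
  {"dx": 0.001,"dy": 0,"dz": 0.075,"wx": 0,"wy": 0,"wz": 0},
  {"dx": 0.001,"dy": 0,"dz": 0.095,"wx": 0,"wy": 0,"wz": 0},
  {"dx": 0.001,"dy": 0,"dz": 0.101,"wx": 0,"wy": 0,"wz": 0},
  {"dx": 0.001,"dy": 0,"dz": 0.101,"wx": 0,"wy": 0,"wz": 0},
])

```text
time_s: 15.9
tcp_pos: [0.6214, -0.0753, 0.0757]
ee_rot: [[0.996, 0.092, -0.001], [0.092, -0.996, -0.0], [-0.001, 0.0, -1.0]]
wrist_force: [0.2, 0.7, 1.2]
gripper_width: 0.008
```

```bash
python3 -c "
from fix import *
im=cams.capture('wrist');cv2.imwrite('pics/w11.png',im[:,:,::-1]);
im=cams.capture('scene');cv2.imwrite('pics/s11.png',cv2.resize(im[220:370,280:440,::-1],None,fx=4,fy=4,interpolation=2));
st()"
```

```text
t 16.0 fix mm [27.8024 -0.5341] z 77.46932351392886 yawrel 0.04260433688284574 F [-0.1097  0.2641] 0.9232386064659274 M [-0.0562  0.0387  0.0185] j [  7.8968  27.6772  -7.8356   0.0366 -54.3048  87.3786] g 0.006549677685460425
```

View pics/w11.png

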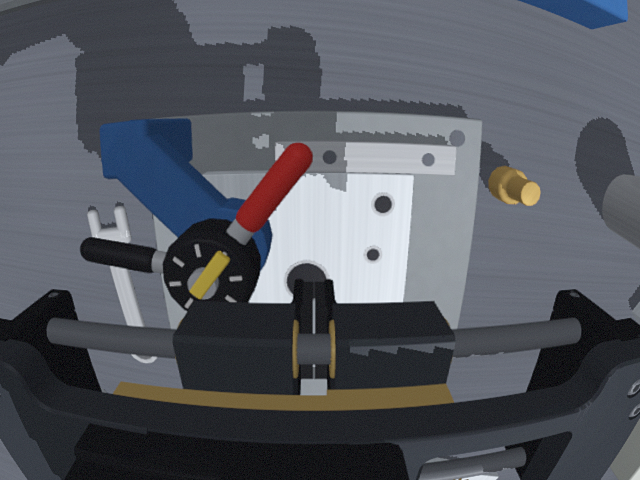

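View pics/s11.png

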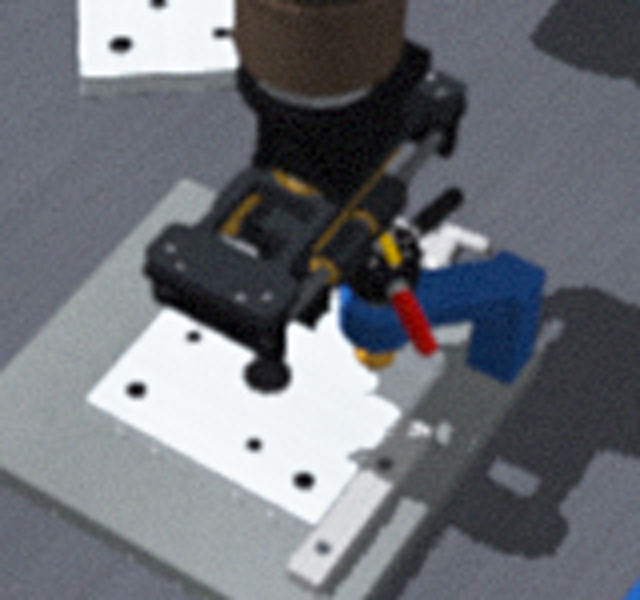

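The fingertip is down between the spokes with no contact. I lay out the arc around the hub.

```bash
cat >> fix.py <<'E'
C=np.array([47.5,45.3])
def arc(a0,a1,step,rad=49,dz=0.0):
    """rows in tool axes for yawrel=0, tip start=measured"""
    s=r.sense();w=np.array(s['tcp_pos'])+np.array(s['ee_rot'])@[0,-.0013,-.033];t=R.T@(w[:2]-O)*1e3
    v=t-C;print("tip rel",v,"r",np.hypot(*v),"ang",np.degrees(np.arctan2(v[1],v[0]))%360)
    a=np.arange(a0,a1-1e-6,-step)
    rows=[]
    for k in a:
        q=C+rad*np.array([np.cos(np.radians(k)),np.sin(np.radians(k))])-t
        rows.append('{"dx": %.3f, "dy": %.3f, "dz": %.3f, "wx": 0, "wy": 0, "wz": 0}'%(q[0]/1e3,-q[1]/1e3,dz))
    print(", ".join(rows))
E
python3 -c "
from fix import *
arc(238,120,7,dz=.003)"
```

```text
tip rel [-19.8043 -44.5219] r 48.727916025031284 ang 246.01941379491228
{"dx": -0.006, "dy": -0.003, "dz": 0.003, "wx": 0, "wy": 0, "wz": 0}, {"dx": -0.011, "dy": -0.006, "dz": 0.003, "wx": 0, "wy": 0, "wz": 0}, {"dx": -0.015, "dy": -0.010, "dz": 0.003, "wx": 0, "wy": 0, "wz": 0}, {"dx": -0.019, "dy": -0.015, "dz": 0.003, "wx": 0, "wy": 0, "wz": 0}, {"dx": -0.023, "dy": -0.020, "dz": 0.003, "wx": 0, "wy": 0, "wz": 0}, {"dx": -0.025, "dy": -0.025, "dz": 0.003, "wx": 0, "wy": 0, "wz": 0}, {"dx": -0.027, "dy": -0.031, "dz": 0.003, "wx": 0, "wy": 0, "wz": 0}, {"dx": -0.029, "dy": -0.037, "dz": 0.003, "wx": 0, "wy": 0, "wz": 0}, {"dx": -0.029, "dy": -0.043, "dz": 0.003, "wx": 0, "wy": 0, "wz": 0}, {"dx": -0.029, "dy": -0.049, "dz": 0.003, "wx": 0, "wy": 0, "wz": 0}, {"dx": -0.028, "dy": -0.055, "dz": 0.003, "wx": 0, "wy": 0, "wz": 0}, {"dx": -0.027, "dy": -0.060, "dz": 0.003, "wx": 0, "wy": 0, "wz": 0}, {"dx": -0.024, "dy": -0.066, "dz": 0.003, "wx": 0, "wy": 0, "wz": 0}, {"dx": -0.021, "dy": -0.071, "dz": 0.003, "wx": 0, "wy": 0, "wz": 0}, {"dx": -0.018, "dy": -0.076, "dz": 0.003, "wx": 0, "wy": 0, "wz": 0}, {"dx": -0.014, "dy": -0.080, "dz": 0.003, "wx": 0, "wy": 0, "wz": 0}, {"dx": -0.009, "dy": -0.084, "dz": 0.003, "wx": 0, "wy": 0, "wz": 0}
```

>>> drive_tool([
  {"dx": -0.006,"dy": -0.003,"dz": 0.003,"wx": 0,"wy": 0,"wz": 0},
  {"dx": -0.011,"dy": -0.006,"dz": 0.003,"wx": 0,"wy": 0,"wz": 0},
  {"dx": -0.015,"dy": -0.01,"dz": 0.003,"wx": 0,"wy": 0,"wz": 0},
  {"dx": -0.019,"dy": -0.015,"dz": 0.003,"wx": 0,"wy": 0,"wz": 0},
  {"dx": -0.023,"dy": -0.02,"dz": 0.003,"wx": 0,"wy": 0,"wz": 0},
  {"dx": -0.025,"dy": -0.025,"dz": 0.003,"wx": 0,"wy": 0,"wz": 0},
  {"dx": -0.027,"dy": -0.031,"dz": 0.003,"wx": 0,"wy": 0,"wz": 0},
  {"dx": -0.029,"dy": -0.037,"dz": 0.003,"wx": 0,"wy": 0,"wz": 0},
  {"dx": -0.029,"dy": -0.043,"dz": 0.003,"wx": 0,"wy": 0,"wz": 0},
  {"dx": -0.029,"dy": -0.049,"dz": 0.003,"wx": 0,"wy": 0,"wz": 0},
  {"dx": -0.029,"dy": -0.049,"dz": 0.003,"wx": 0,"wy": 0,"wz": 0},
])

```text
time_s: 17.1
tcp_pos: [0.588, -0.0281, 0.0723]
ee_rot: [[0.996, 0.093, -0.002], [0.093, -0.996, 0.0], [-0.002, -0.0, -1.0]]
wrist_force: [0.1, -1.5, 0.9]
gripper_width: 0.001
```

```bash
python3 -c "
from fix import *
im=cams.capture('wrist');cv2.imwrite('pics/w12.png',im[:,:,::-1]);
im=cams.capture('scene');cv2.imwrite('pics/s12.png',cv2.resize(im[220:370,280:440,::-1],None,fx=4,fy=4,interpolation=2));
st();arc(168,100,7)"
```

```text
t 17.2 fix mm [-2.7858 49.0442] z 72.28094934570592 yawrel 0.033437509561183416 F [ 0.158  -1.0442] 0.93154922068654 M [-0.4056  0.0534 -0.0237] j [ 12.9529  24.8179 -13.6682  -0.0415 -51.5933  82.3605] g 0.005338749979114347
tip rel [-50.2388   5.0317] r 50.490106857381264 ang 174.28054987851053
{"dx": 0.002, "dy": -0.005, "dz": 0.000, "wx": 0, "wy": 0, "wz": 0}, {"dx": 0.004, "dy": -0.011, "dz": 0.000, "wx": 0, "wy": 0, "wz": 0}, {"dx": 0.006, "dy": -0.016, "dz": 0.000, "wx": 0, "wy": 0, "wz": 0}, {"dx": 0.009, "dy": -0.022, "dz": 0.000, "wx": 0, "wy": 0, "wz": 0}, {"dx": 0.013, "dy": -0.026, "dz": 0.000, "wx": 0, "wy": 0, "wz": 0}, {"dx": 0.017, "dy": -0.031, "dz": 0.000, "wx": 0, "wy": 0, "wz": 0}, {"dx": 0.021, "dy": -0.035, "dz": 0.000, "wx": 0, "wy": 0, "wz": 0}, {"dx": 0.026, "dy": -0.038, "dz": 0.000, "wx": 0, "wy": 0, "wz": 0}, {"dx": 0.032, "dy": -0.040, "dz": 0.000, "wx": 0, "wy": 0, "wz": 0}, {"dx": 0.038, "dy": -0.042, "dz": 0.000, "wx": 0, "wy": 0, "wz": 0}
```

View pics/w12.png

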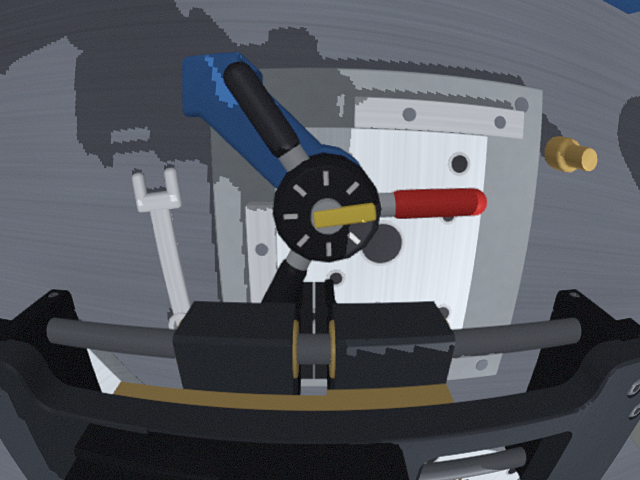

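View pics/s12.png

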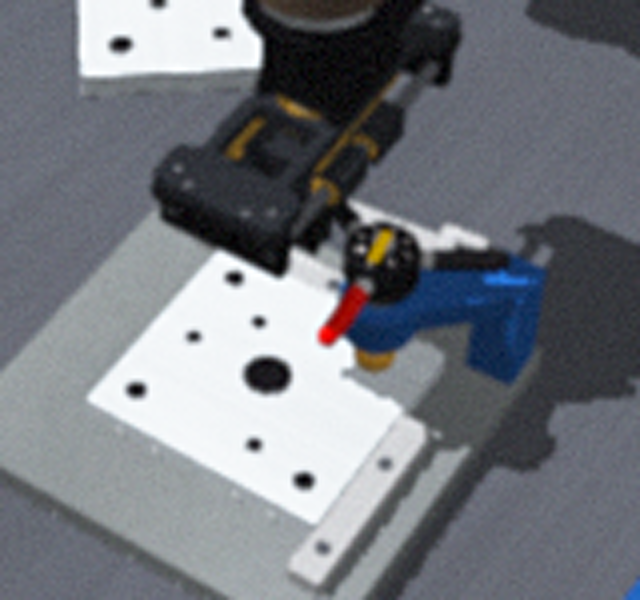

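The wheel turns with the finger: red now points to -y at (487,202), with the pointer (345,215) still aligned to it, so there is no slip yet. I continue the arc.

>>> drive_tool([
  {"dx": 0.002,"dy": -0.005,"dz": 0,"wx": 0,"wy": 0,"wz": 0},
  {"dx": 0.004,"dy": -0.011,"dz": 0,"wx": 0,"wy": 0,"wz": 0},
  {"dx": 0.006,"dy": -0.016,"dz": 0,"wx": 0,"wy": 0,"wz": 0},
  {"dx": 0.009,"dy": -0.022,"dz": 0,"wx": 0,"wy": 0,"wz": 0},
  {"dx": 0.013,"dy": -0.026,"dz": 0,"wx": 0,"wy": 0,"wz": 0},
  {"dx": 0.017,"dy": -0.031,"dz": 0,"wx": 0,"wy": 0,"wz": 0},
  {"dx": 0.021,"dy": -0.035,"dz": 0,"wx": 0,"wy": 0,"wz": 0},
  {"dx": 0.026,"dy": -0.038,"dz": 0,"wx": 0,"wy": 0,"wz": 0},
  {"dx": 0.032,"dy": -0.04,"dz": 0,"wx": 0,"wy": 0,"wz": 0},
  {"dx": 0.032,"dy": -0.04,"dz": 0,"wx": 0,"wy": 0,"wz": 0},
])

```text
time_s: 18.2
tcp_pos: [0.6177, 0.0146, 0.0723]
ee_rot: [[0.996, 0.092, 0.0], [0.092, -0.996, 0.0], [0.0, -0.0, -1.0]]
wrist_force: [-1.7, 0.1, -0.3]
gripper_width: 0.003
```

```bash
python3 -c "
from fix import *
im=cams.capture('wrist');cv2.imwrite('pics/w13.png',im[:,:,::-1]);
st();arc(105,40,7)"
```

```text
t 18.25 fix mm [30.5246 89.2207] z 72.40948671679023 yawrel 0.03360185860832268 F [-0.8352 -0.5984] 0.015310035084828533 M [-0.0479  0.366  -0.0496] j [ 16.3254  27.209   -9.4851  -0.034  -53.2521  78.9826] g 0.0006488132339322201
tip rel [-17.0036  45.1994] r 48.2918762386585 ang 110.61587726493053
{"dx": 0.004, "dy": -0.002, "dz": 0.000, "wx": 0, "wy": 0, "wz": 0}, {"dx": 0.010, "dy": -0.003, "dz": 0.000, "wx": 0, "wy": 0, "wz": 0}, {"dx": 0.016, "dy": -0.004, "dz": 0.000, "wx": 0, "wy": 0, "wz": 0}, {"dx": 0.022, "dy": -0.004, "dz": 0.000, "wx": 0, "wy": 0, "wz": 0}, {"dx": 0.028, "dy": -0.003, "dz": 0.000, "wx": 0, "wy": 0, "wz": 0}, {"dx": 0.034, "dy": -0.001, "dz": 0.000, "wx": 0, "wy": 0, "wz": 0}, {"dx": 0.039, "dy": 0.002, "dz": 0.000, "wx": 0, "wy": 0, "wz": 0}, {"dx": 0.044, "dy": 0.005, "dz": 0.000, "wx": 0, "wy": 0, "wz": 0}, {"dx": 0.049, "dy": 0.008, "dz": 0.000, "wx": 0, "wy": 0, "wz": 0}, {"dx": 0.053, "dy": 0.012, "dz": 0.000, "wx": 0, "wy": 0, "wz": 0}
```

View pics/w13.png

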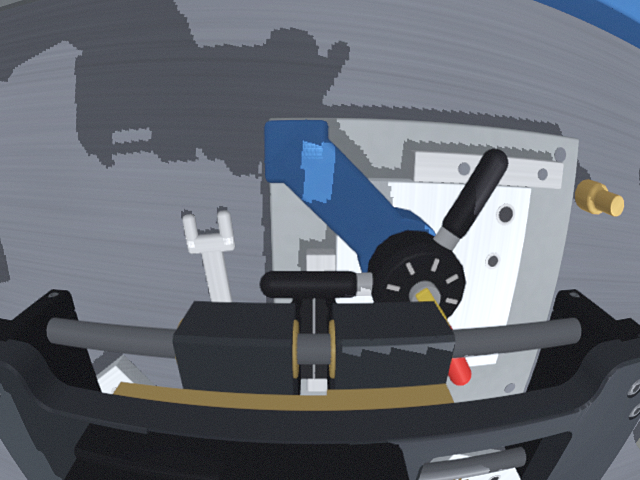

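About 112° done; the pointer is still aligned with the red spoke at (458,370) and forces are low. I continue in steps shorter than a click.

>>> drive_tool([
  {"dx": 0.004,"dy": -0.002,"dz": 0,"wx": 0,"wy": 0,"wz": 0},
  {"dx": 0.01,"dy": -0.003,"dz": 0,"wx": 0,"wy": 0,"wz": 0},
  {"dx": 0.016,"dy": -0.004,"dz": 0,"wx": 0,"wy": 0,"wz": 0},
  {"dx": 0.022,"dy": -0.004,"dz": 0,"wx": 0,"wy": 0,"wz": 0},
  {"dx": 0.028,"dy": -0.003,"dz": 0,"wx": 0,"wy": 0,"wz": 0},
  {"dx": 0.034,"dy": -0.001,"dz": 0,"wx": 0,"wy": 0,"wz": 0},
  {"dx": 0.034,"dy": -0.001,"dz": 0,"wx": 0,"wy": 0,"wz": 0},
])

```text
time_s: 18.95
tcp_pos: [0.6523, 0.0183, 0.0725]
ee_rot: [[0.996, 0.092, 0.002], [0.092, -0.996, 0.001], [0.002, -0.0, -1.0]]
wrist_force: [-1.8, -0.0, -0.1]
gripper_width: 0.009
```

```bash
python3 -c "
from fix import *
im=cams.capture('wrist');cv2.imwrite('pics/w14.png',im[:,:,::-1]);
im=cams.capture('scene');cv2.imwrite('pics/s14.png',cv2.resize(im[220:370,280:440,::-1],None,fx=4,fy=4,interpolation=2));
st();arc(63,0,7)"
```

```text
t 19.05 fix mm [65.0057 89.9467] z 72.72276236932359 yawrel 0.03234650109902409 F [-1.1115  0.1158] -0.44647145318764847 M [0.1403 0.3278 0.0623] j [ 15.8021  30.098   -4.2752  -0.004  -55.4896  79.4866] g 0.0026952494133260937
tip rel [17.4277 45.9304] r 49.12558567793643 ang 69.22142266796884
{"dx": 0.005, "dy": 0.002, "dz": 0.000, "wx": 0, "wy": 0, "wz": 0}, {"dx": 0.010, "dy": 0.005, "dz": 0.000, "wx": 0, "wy": 0, "wz": 0}, {"dx": 0.015, "dy": 0.009, "dz": 0.000, "wx": 0, "wy": 0, "wz": 0}, {"dx": 0.019, "dy": 0.013, "dz": 0.000, "wx": 0, "wy": 0, "wz": 0}, {"dx": 0.023, "dy": 0.018, "dz": 0.000, "wx": 0, "wy": 0, "wz": 0}, {"dx": 0.026, "dy": 0.023, "dz": 0.000, "wx": 0, "wy": 0, "wz": 0}, {"dx": 0.028, "dy": 0.028, "dz": 0.000, "wx": 0, "wy": 0, "wz": 0}, {"dx": 0.030, "dy": 0.034, "dz": 0.000, "wx": 0, "wy": 0, "wz": 0}, {"dx": 0.031, "dy": 0.040, "dz": 0.000, "wx": 0, "wy": 0, "wz": 0}, {"dx": 0.032, "dy": 0.046, "dz": 0.000, "wx": 0, "wy": 0, "wz": 0}
```

View pics/w14.png

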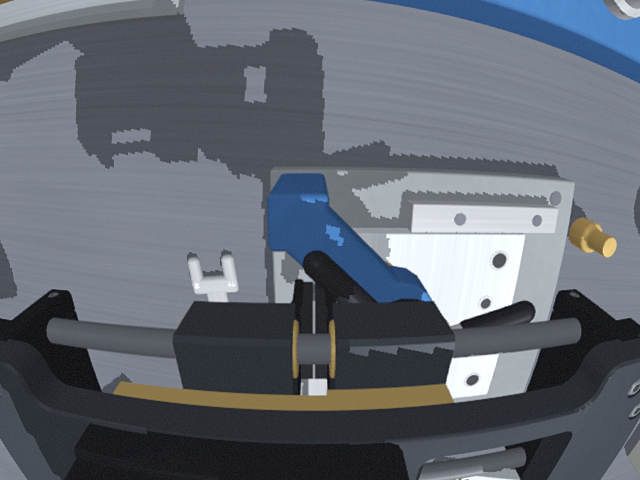

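View pics/s14.png

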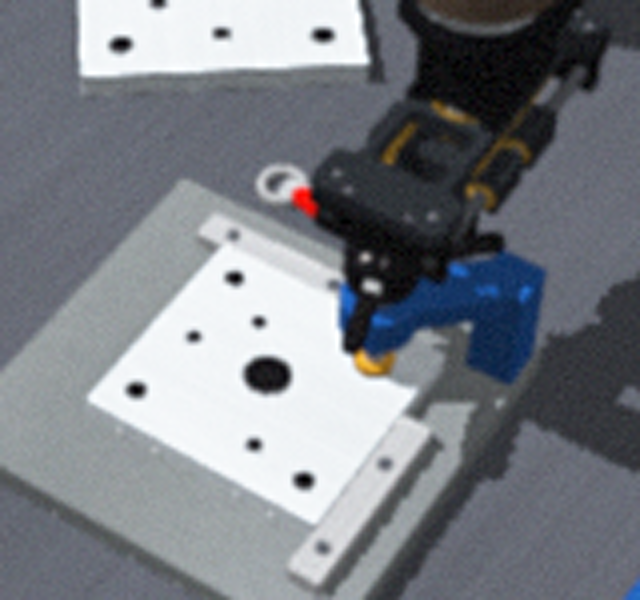

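About 150° done. The hub is now hidden behind the jaws, so I lift out and re-engage behind the red spoke (now at about 171°), where the wrist camera can watch the pointer.

>>> drive_tool([
  {"dx": -0.005,"dy": -0.002,"dz": 0,"wx": 0,"wy": 0,"wz": 0},
  {"dx": -0.005,"dy": -0.002,"dz": -0.04,"wx": 0,"wy": 0,"wz": 0},
  {"dx": -0.005,"dy": -0.002,"dz": -0.08,"wx": 0,"wy": 0,"wz": 0},
  {"dx": -0.02,"dy": 0.03,"dz": -0.085,"wx": 0,"wy": 0,"wz": 0},
  {"dx": -0.05,"dy": 0.065,"dz": -0.085,"wx": 0,"wy": 0,"wz": 0},
  {"dx": -0.058,"dy": 0.074,"dz": -0.085,"wx": 0,"wy": 0,"wz": 0},
  {"dx": -0.058,"dy": 0.074,"dz": -0.085,"wx": 0,"wy": 0,"wz": 0},
])

```text
time_s: 19.75
tcp_pos: [0.5992, -0.0623, 0.1586]
ee_rot: [[0.996, 0.09, 0.002], [0.09, -0.996, 0.0], [0.002, 0.0, -1.0]]
wrist_force: [1.0, 0.4, 0.0]
gripper_width: 0.008
```

```bash
python3 -c "
from fix import *
im=cams.capture('wrist');cv2.imwrite('pics/w15.png',im[:,:,::-1]);
st();arc(225,220,7)
for n,p,z in [('hub',(302,215),.137)]: print(n,wpt(p,z))"
```

```text
t 19.8 fix mm [ 6.1184 15.1893] z 158.4235215137588 yawrel -0.023584149053553292 F [0.6721 0.5379] 0.3671506297309633 M [-0.0496 -0.0157  0.0157] j [  9.5304  21.2066  -5.6293   0.0218 -63.0178  85.6902] g 0.0013266001318326943
tip rel [-41.4659 -28.8058] r 50.489608162329056 ang 214.78719538277022
{"dx": 0.007, "dy": 0.006, "dz": 0.000, "wx": 0, "wy": 0, "wz": 0}
hub [34.5513 23.6328]
```

View pics/w15.png

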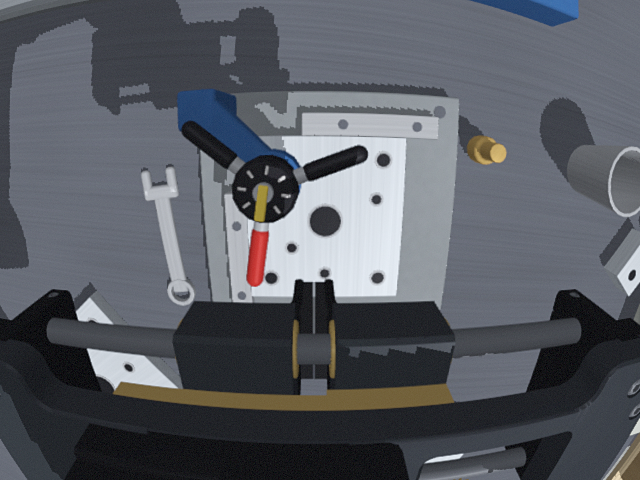

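Red points towards the base at (255,285) and the pointer is aligned with it, so slip is 0. The finger is clear of the spokes, so I go down.

>>> drive_tool([
  {"dx": 0,"dy": 0,"dz": 0.04,"wx": 0,"wy": 0,"wz": 0},
  {"dx": 0,"dy": 0,"dz": 0.07,"wx": 0,"wy": 0,"wz": 0},
  {"dx": 0,"dy": 0,"dz": 0.086,"wx": 0,"wy": 0,"wz": 0},
  {"dx": 0,"dy": 0,"dz": 0.086,"wx": 0,"wy": 0,"wz": 0},
])

```text
time_s: 20.2
tcp_pos: [0.5986, -0.0601, 0.0685]
ee_rot: [[0.996, 0.093, -0.005], [0.093, -0.996, -0.001], [-0.005, 0.0, -1.0]]
wrist_force: [0.4, 0.6, -0.4]
gripper_width: 0.006
```

```bash
python3 -c "
from fix import *
st();arc(208,100,6)"
```

```text
t 20.2 fix mm [ 4.8198 16.6569] z 68.50939569349448 yawrel 0.08904138018783692 F [0.4063 0.5611] -0.420258686658568 M [0.0047 0.0066 0.0147] j [  9.6612  26.2555 -11.8325  -0.0258 -52.213   85.6977] g 0.00640370882113237
tip rel [-42.5085 -27.3415] r 50.54237087125369 ang 212.74919658950904
{"dx": -0.001, "dy": -0.004, "dz": 0.000, "wx": 0, "wy": 0, "wz": 0}, {"dx": -0.003, "dy": -0.009, "dz": 0.000, "wx": 0, "wy": 0, "wz": 0}, {"dx": -0.005, "dy": -0.014, "dz": 0.000, "wx": 0, "wy": 0, "wz": 0}, {"dx": -0.006, "dy": -0.019, "dz": 0.000, "wx": 0, "wy": 0, "wz": 0}, {"dx": -0.006, "dy": -0.024, "dz": 0.000, "wx": 0, "wy": 0, "wz": 0}, {"dx": -0.006, "dy": -0.029, "dz": 0.000, "wx": 0, "wy": 0, "wz": 0}, {"dx": -0.006, "dy": -0.034, "dz": 0.000, "wx": 0, "wy": 0, "wz": 0}, {"dx": -0.005, "dy": -0.039, "dz": 0.000, "wx": 0, "wy": 0, "wz": 0}, {"dx": -0.004, "dy": -0.044, "dz": 0.000, "wx": 0, "wy": 0, "wz": 0}, {"dx": -0.002, "dy": -0.049, "dz": 0.000, "wx": 0, "wy": 0, "wz": 0}, {"dx": 0.001, "dy": -0.053, "dz": 0.000, "wx": 0, "wy": 0, "wz": 0}, {"dx": 0.004, "dy": -0.058, "dz": 0.000, "wx": 0, "wy": 0, "wz": 0}, {"dx": 0.007, "dy": -0.061, "dz": 0.000, "wx": 0, "wy": 0, "wz": 0}, {"dx": 0.011, "dy": -0.065, "dz": 0.000, "wx": 0, "wy": 0, "wz": 0}, {"dx": 0.015, "dy": -0.068, "dz": 0.000, "wx": 0, "wy": 0, "wz": 0}, {"dx": 0.020, "dy": -0.071, "dz": 0.000, "wx": 0, "wy": 0, "wz": 0}, {"dx": 0.024, "dy": -0.073, "dz": 0.000, "wx": 0, "wy": 0, "wz": 0}, {"dx": 0.029, "dy": -0.074, "dz": 0.000, "wx": 0, "wy": 0, "wz": 0}, {"dx": 0.034, "dy": -0.076, "dz": 0.000, "wx": 0, "wy": 0, "wz": 0}
```

>>> drive_tool([
  {"dx": -0.001,"dy": -0.004,"dz": -0.001,"wx": 0,"wy": 0,"wz": 0},
  {"dx": -0.003,"dy": -0.009,"dz": -0.001,"wx": 0,"wy": 0,"wz": 0},
  {"dx": -0.005,"dy": -0.014,"dz": -0.001,"wx": 0,"wy": 0,"wz": 0},
  {"dx": -0.006,"dy": -0.019,"dz": -0.001,"wx": 0,"wy": 0,"wz": 0},
  {"dx": -0.006,"dy": -0.024,"dz": -0.001,"wx": 0,"wy": 0,"wz": 0},
  {"dx": -0.006,"dy": -0.029,"dz": -0.001,"wx": 0,"wy": 0,"wz": 0},
  {"dx": -0.006,"dy": -0.034,"dz": -0.001,"wx": 0,"wy": 0,"wz": 0},
  {"dx": -0.005,"dy": -0.039,"dz": -0.001,"wx": 0,"wy": 0,"wz": 0},
  {"dx": -0.004,"dy": -0.044,"dz": -0.001,"wx": 0,"wy": 0,"wz": 0},
  {"dx": -0.004,"dy": -0.044,"dz": -0.001,"wx": 0,"wy": 0,"wz": 0},
])

```text
time_s: 21.2
tcp_pos: [0.5909, -0.0182, 0.0724]
ee_rot: [[0.996, 0.092, -0.002], [0.092, -0.996, -0.002], [-0.003, 0.001, -1.0]]
wrist_force: [-0.6, -6.0, 1.4]
gripper_width: 0.006
```

```bash
python3 -c "
from fix import *
im=cams.capture('wrist');cv2.imwrite('pics/w16.png',im[:,:,::-1]);
im=cams.capture('scene');cv2.imwrite('pics/s16.png',cv2.resize(im[220:370,280:440,::-1],None,fx=4,fy=4,interpolation=2));
st();arc(155,90,6)"
```

```text
t 21.3 fix mm [ 0.9226 58.9394] z 72.36902016543334 yawrel 0.01340964580291035 F [-0.6156 -5.9812] 1.3017667029020767 M [-1.6467 -0.0047 -0.0537] j [ 13.9359  25.0351 -13.3183   0.0614 -51.792   81.2937] g 0.0027893630948733973
tip rel [-46.4991  14.9795] r 48.852378103226734 ang 162.14385589300178
{"dx": 0.002, "dy": -0.006, "dz": 0.000, "wx": 0, "wy": 0, "wz": 0}, {"dx": 0.004, "dy": -0.010, "dz": 0.000, "wx": 0, "wy": 0, "wz": 0}, {"dx": 0.007, "dy": -0.015, "dz": 0.000, "wx": 0, "wy": 0, "wz": 0}, {"dx": 0.011, "dy": -0.018, "dz": 0.000, "wx": 0, "wy": 0, "wz": 0}, {"dx": 0.014, "dy": -0.022, "dz": 0.000, "wx": 0, "wy": 0, "wz": 0}, {"dx": 0.018, "dy": -0.025, "dz": 0.000, "wx": 0, "wy": 0, "wz": 0}, {"dx": 0.023, "dy": -0.028, "dz": 0.000, "wx": 0, "wy": 0, "wz": 0}, {"dx": 0.027, "dy": -0.030, "dz": 0.000, "wx": 0, "wy": 0, "wz": 0}, {"dx": 0.032, "dy": -0.032, "dz": 0.000, "wx": 0, "wy": 0, "wz": 0}, {"dx": 0.037, "dy": -0.033, "dz": 0.000, "wx": 0, "wy": 0, "wz": 0}, {"dx": 0.042, "dy": -0.034, "dz": 0.000, "wx": 0, "wy": 0, "wz": 0}
```

View pics/w16.png

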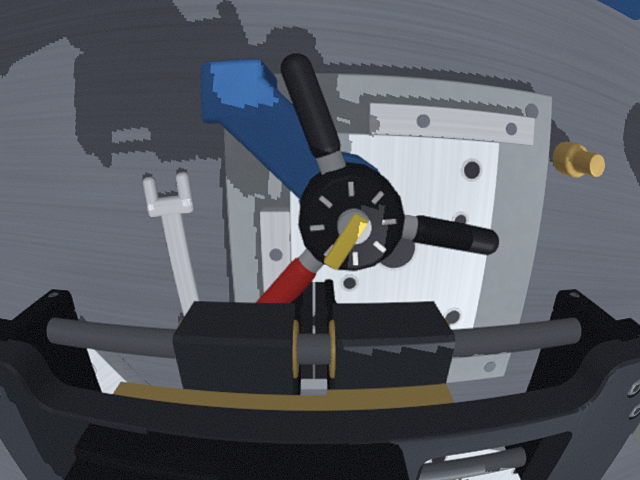

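View pics/s16.png

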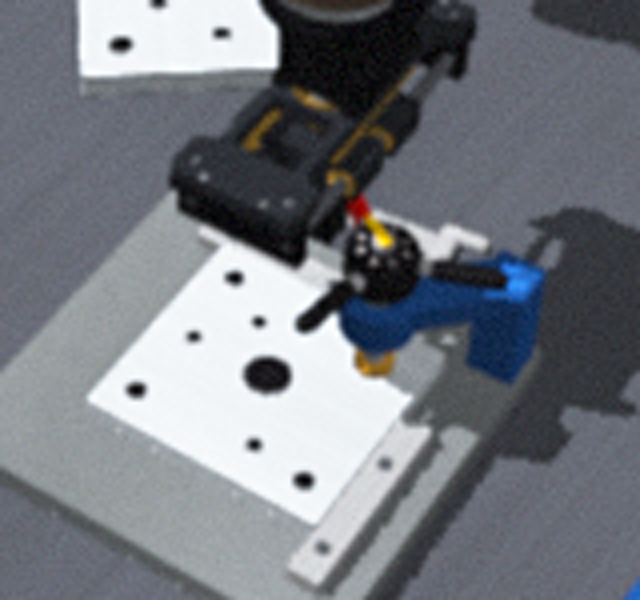

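Force has risen to 6 N (about 0.29 N m) and the red spoke leads the pointer by about 13°. The foot bears on the plate and the clutch is winding up. I advance a little.

>>> drive_tool([
  {"dx": 0.002,"dy": -0.006,"dz": 0,"wx": 0,"wy": 0,"wz": 0},
  {"dx": 0.004,"dy": -0.01,"dz": 0,"wx": 0,"wy": 0,"wz": 0},
  {"dx": 0.007,"dy": -0.015,"dz": 0,"wx": 0,"wy": 0,"wz": 0},
  {"dx": 0.007,"dy": -0.015,"dz": 0,"wx": 0,"wy": 0,"wz": 0},
])

```text
time_s: 21.7
tcp_pos: [0.5974, -0.0008, 0.0722]
ee_rot: [[0.996, 0.093, -0.0], [0.093, -0.996, 0.001], [-0.0, -0.001, -1.0]]
wrist_force: [-0.3, -0.1, 0.3]
gripper_width: 0.011
```

```bash
python3 -c "
from fix import *
im=cams.capture('wrist');cv2.imwrite('pics/w17.png',im[:,:,::-1]);
st();arc(137,70,6)"
```

```text
t 21.75 fix mm [ 8.9172 75.6413] z 72.23627018482492 yawrel 0.059516853866392425 F [-0.2101 -0.3574] -0.3090846520450987 M [-0.0724 -0.0086 -0.0424] j [ 15.399   25.5109 -12.4741  -0.0579 -52.0205  79.9502] g 0.011351503764939602
tip rel [-38.5764  31.616 ] r 49.87696576898702 ang 140.66308314960762
{"dx": 0.003, "dy": -0.002, "dz": 0.000, "wx": 0, "wy": 0, "wz": 0}, {"dx": 0.006, "dy": -0.005, "dz": 0.000, "wx": 0, "wy": 0, "wz": 0}, {"dx": 0.010, "dy": -0.009, "dz": 0.000, "wx": 0, "wy": 0, "wz": 0}, {"dx": 0.015, "dy": -0.011, "dz": 0.000, "wx": 0, "wy": 0, "wz": 0}, {"dx": 0.019, "dy": -0.013, "dz": 0.000, "wx": 0, "wy": 0, "wz": 0}, {"dx": 0.024, "dy": -0.015, "dz": 0.000, "wx": 0, "wy": 0, "wz": 0}, {"dx": 0.029, "dy": -0.016, "dz": 0.000, "wx": 0, "wy": 0, "wz": 0}, {"dx": 0.034, "dy": -0.017, "dz": 0.000, "wx": 0, "wy": 0, "wz": 0}, {"dx": 0.039, "dy": -0.017, "dz": 0.000, "wx": 0, "wy": 0, "wz": 0}, {"dx": 0.045, "dy": -0.017, "dz": 0.000, "wx": 0, "wy": 0, "wz": 0}, {"dx": 0.050, "dy": -0.016, "dz": 0.000, "wx": 0, "wy": 0, "wz": 0}, {"dx": 0.055, "dy": -0.015, "dz": 0.000, "wx": 0, "wy": 0, "wz": 0}
```

View pics/w17.png

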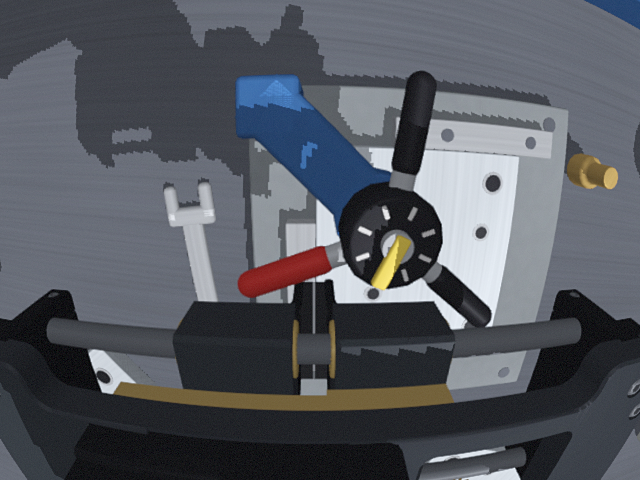

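One click: the pointer stayed at about 118° in the image while red jumped to about 162°, a slip of about 44°, and the force is back to zero. I do one more for margin.

>>> drive_tool([
  {"dx": 0.003,"dy": -0.002,"dz": 0,"wx": 0,"wy": 0,"wz": 0},
  {"dx": 0.006,"dy": -0.005,"dz": 0,"wx": 0,"wy": 0,"wz": 0},
  {"dx": 0.01,"dy": -0.009,"dz": 0,"wx": 0,"wy": 0,"wz": 0},
  {"dx": 0.015,"dy": -0.011,"dz": 0,"wx": 0,"wy": 0,"wz": 0},
  {"dx": 0.019,"dy": -0.013,"dz": 0,"wx": 0,"wy": 0,"wz": 0},
  {"dx": 0.024,"dy": -0.015,"dz": 0,"wx": 0,"wy": 0,"wz": 0},
  {"dx": 0.024,"dy": -0.015,"dz": 0,"wx": 0,"wy": 0,"wz": 0},
])

```text
time_s: 22.45
tcp_pos: [0.6171, 0.0136, 0.0716]
ee_rot: [[0.996, 0.091, -0.008], [0.091, -0.996, -0.003], [-0.008, 0.002, -1.0]]
wrist_force: [-5.7, -5.0, 3.0]
gripper_width: 0.005
```

```bash
python3 -c "
from fix import *
im=cams.capture('wrist');cv2.imwrite('pics/w18.png',im[:,:,::-1]);
st();arc(107,60,6)"
```

```text
t 22.5 fix mm [29.961  88.3202] z 71.66182593851094 yawrel -0.02605666244467531 F [-5.6102 -4.3566] 1.156345995027933 M [-1.3926  1.514  -0.0037] j [ 16.2796  27.4465  -9.2178   0.029  -53.7752  78.9315] g 0.0013650318114229835
tip rel [-17.2926  44.3818] r 47.63166905300941 ang 111.28747783442951
{"dx": 0.003, "dy": -0.002, "dz": 0.000, "wx": 0, "wy": 0, "wz": 0}, {"dx": 0.008, "dy": -0.004, "dz": 0.000, "wx": 0, "wy": 0, "wz": 0}, {"dx": 0.013, "dy": -0.004, "dz": 0.000, "wx": 0, "wy": 0, "wz": 0}, {"dx": 0.018, "dy": -0.005, "dz": 0.000, "wx": 0, "wy": 0, "wz": 0}, {"dx": 0.023, "dy": -0.004, "dz": 0.000, "wx": 0, "wy": 0, "wz": 0}, {"dx": 0.028, "dy": -0.003, "dz": 0.000, "wx": 0, "wy": 0, "wz": 0}, {"dx": 0.033, "dy": -0.002, "dz": 0.000, "wx": 0, "wy": 0, "wz": 0}, {"dx": 0.038, "dy": -0.000, "dz": 0.000, "wx": 0, "wy": 0, "wz": 0}
```

View pics/w18.png

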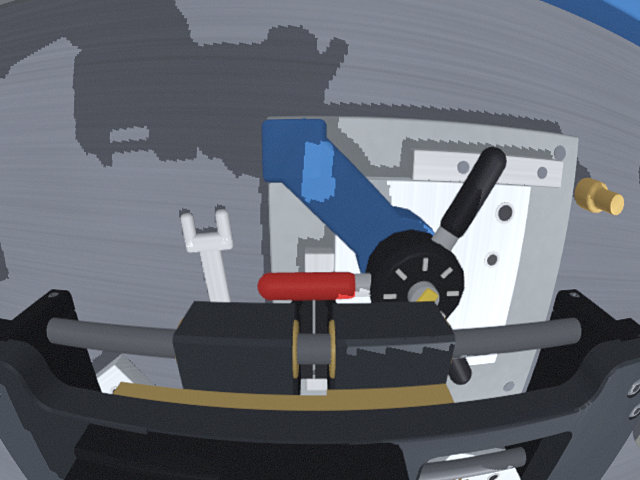

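Winding towards the second click (about 7 N). I nudge on.

>>> drive_tool([
  {"dx": 0.004,"dy": -0.001,"dz": 0,"wx": 0,"wy": 0,"wz": 0},
  {"dx": 0.008,"dy": -0.002,"dz": 0,"wx": 0,"wy": 0,"wz": 0},
  {"dx": 0.008,"dy": -0.002,"dz": 0,"wx": 0,"wy": 0,"wz": 0},
])

```text
time_s: 22.8
tcp_pos: [0.6271, 0.0175, 0.0719]
ee_rot: [[0.996, 0.091, -0.002], [0.091, -0.996, -0.0], [-0.002, 0.0, -1.0]]
wrist_force: [0.4, -0.0, -0.0]
gripper_width: 0.007
```

```bash
python3 -c "
from fix import *
im=cams.capture('wrist');cv2.imwrite('pics/w19.png',im[:,:,::-1]);st()"
```

```text
t 22.85 fix mm [41.5046 91.7817] z 72.37983941288651 yawrel 0.009597070832627485 F [ 0.3392 -0.2935] 0.7659682546861487 M [-0.011  -0.0094 -0.06  ] j [ 16.373   28.1226  -7.8791  -0.0128 -53.9273  78.8982] g 0.004753114455351936
```

View pics/w19.png

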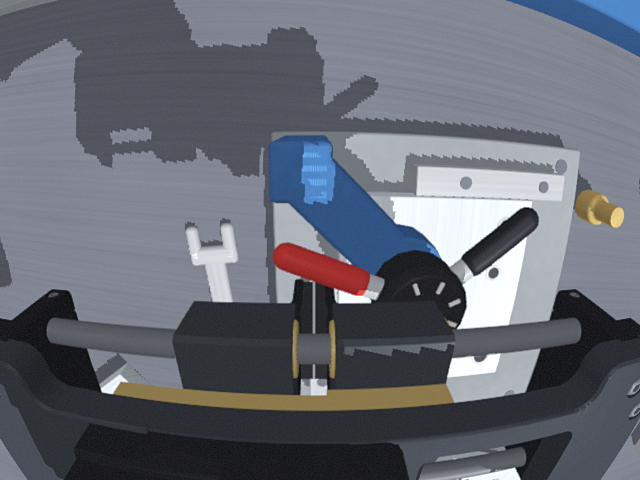

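The spoke jumped ahead and the force is zero: a second click. I back off, lift straight out, and retreat to look.

>>> drive_tool([
  {"dx": -0.006,"dy": 0.001,"dz": 0,"wx": 0,"wy": 0,"wz": 0},
  {"dx": -0.006,"dy": 0.001,"dz": -0.04,"wx": 0,"wy": 0,"wz": 0},
  {"dx": -0.006,"dy": 0.001,"dz": -0.09,"wx": 0,"wy": 0,"wz": 0},
  {"dx": -0.03,"dy": 0.01,"dz": -0.11,"wx": 0,"wy": 0,"wz": 0},
  {"dx": -0.08,"dy": 0.04,"dz": -0.11,"wx": 0,"wy": 0,"wz": 0},
  {"dx": -0.13,"dy": 0.08,"dz": -0.11,"wx": 0,"wy": 0,"wz": 0},
  {"dx": -0.18,"dy": 0.1,"dz": -0.11,"wx": 0,"wy": 0,"wz": 0},
  {"dx": -0.23,"dy": 0.1,"dz": -0.11,"wx": 0,"wy": 0,"wz": 0},
  {"dx": -0.24,"dy": 0.1,"dz": -0.11,"wx": 0,"wy": 0,"wz": 0},
  {"dx": -0.24,"dy": 0.1,"dz": -0.11,"wx": 0,"wy": 0,"wz": 0},
])

```text
time_s: 23.85
tcp_pos: [0.3941, -0.1042, 0.183]
ee_rot: [[0.996, 0.091, 0.001], [0.091, -0.996, 0.001], [0.001, -0.001, -1.0]]
wrist_force: [0.5, 0.7, -1.0]
gripper_width: -0.0
```

```bash
python3 -c "
from fix import *
im=cams.capture('top');cv2.imwrite('pics/t20.png',cv2.resize(im[125:255,270:430,::-1],None,fx=4.6,fy=4.6,interpolation=2));
im=cams.capture('scene');cv2.imwrite('pics/s20f.png',im[:,:,::-1]);cv2.imwrite('pics/s20.png',cv2.resize(im[250:400,255:430,::-1],None,fx=4,fy=4,interpolation=2));
st()"
```

```text
t 23.95 fix mm [-198.6622   -8.3772] z 183.52953121565537 yawrel 0.04172838458101673 F [-0.8118  0.7218] 0.8371428557158862 M [-0.0516 -0.0059 -0.0091] j [  8.2699   0.8632 -27.9776   0.0081 -60.9484  87.022 ] g 0.005407679966308391
```

View pics/t20.png

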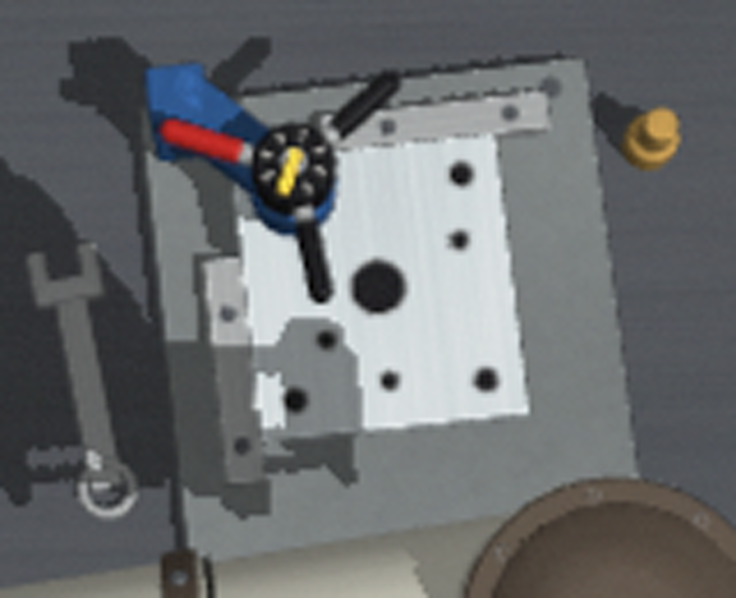

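View pics/s20.png

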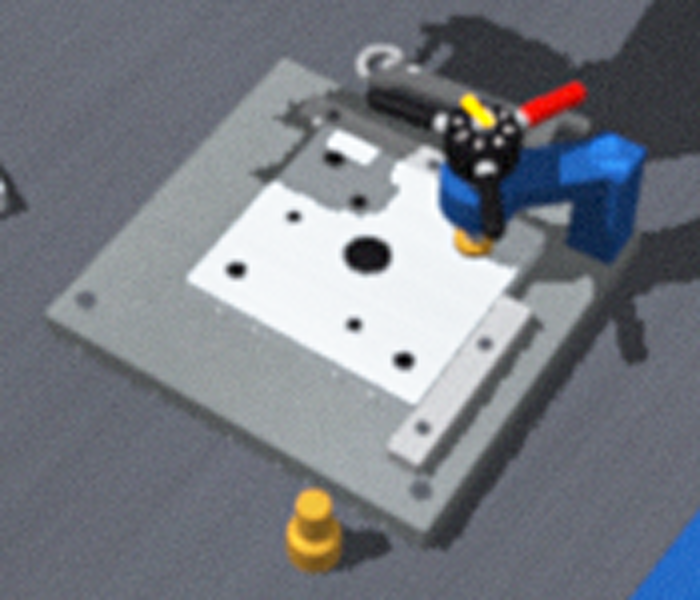

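```bash
python3 -c "
import cv2
a=cv2.imread('pics/s20f.png')[300:360,320:410];b=cv2.imread('pics/s9f.png')[300:360,320:410]
import numpy as np
cv2.imwrite('pics/cmp.png',cv2.resize(np.vstack([b,a]),None,fx=5,fy=4.9,interpolation=2))"
```

```text
(no output)
```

View pics/cmp.png

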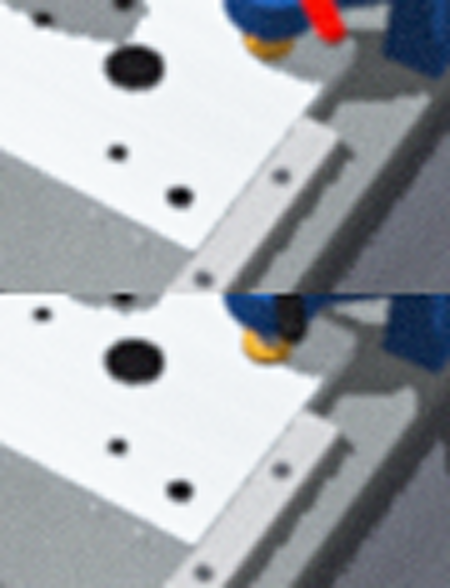

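The final views show the plate unmoved (hole centres match the earlier picture) and flush at both stops. The foot is down on the plate. The red spoke is about 87° ahead of the pointer, which is 2 clicks. Spanner and gauge are where they were. I hand in.

```bash
python3 -c "
from station import ticket
print(ticket.finish_job())"
```

```text
the job is handed in; nothing more can be done
None
```

The plate is flush against both stops and clamped, with the clutch clicked twice. I handed the job in at about 24 s of the 69 s allowed.

- **Plate:** I pushed it to +x, then +y, then +x again with part-open fingertips. Each push ended in a firm rise in force (about 17, 27 and 16 N). The second +x push stopped at the same place as the first, within 0.3 mm.
- **Clamp:** I turned the star wheel clockwise with the closed fingers, re-engaging once to keep the pointer in view. The foot came down on the plate, and I stopped after two clicks. The last top view shows the red spoke about 87° ahead of the pointer, which matches two clicks.
- **Last checks:** Before and after clamping, the plate's holes and corner sit at the same pixels in the scene view. In the last views the spanner and plug gauge are where they were. I did not re-check the other bystanders, but the arm went nowhere near them. The gripper is clear and touches nothing.

**What disagreed:**
- **Fingertips:** They end about 33 mm short of the stated TCP, as seen in both the wrist and scene cameras. My first push passed over the plate without touching it, so I corrected the height for every later move.
- **Contact positions:** The finger contact points came out about 1.5 to 3.5 mm short of what my camera-based fixture estimate predicted. I relied on the contact forces to judge flushness.

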